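Free the worn sanding drum from its spindle

TASK

The worn brown sanding drum has to come off the bench spindle. Pull the sprung copper-coloured retaining ring sideways out of its groove with the red-handled hooked pick, never with the gripper itself, leave the ring lying loose, well clear of the drum, on the work rest or the bench beside the spindle, and lay the pick back down flat on the bench. Then lift the worn drum off, set it gently upright in the yellow tray, let go, and leave the spare drum, sanding block and foam piece where they are.

Things in the scene. Friction and masses are not known exactly. Their poses are not given: they have to be found in the camera images.
- pick_center (a point): Centre of the handle of the loose hooked pick, 15 mm above its underside; about 0.14 kg. Red block handle 100 long (x) x 24 wide (y) x 30 high, lying flat on the bench; x points from handle to hook, z up. Grip the handle across its 24 mm width; held firmly so it stays level
- pick_hook (a point): Lower end of the pick's hook, a plain round pin 7 mm thick that points straight down from the shank; this point is 140 mm along x from pick_center, 4 mm above the pick's underside (11 mm below pick_center). 18 mm of pin are clear below the shank
- pick: The same pick; origin at the centre of the handle's underside, x to the hook, z up. A 7 mm thick steel shank leaves the handle's front with its axis 26 mm above the underside, runs level to x = +140 mm and there bends straight down
- clip: Sprung copper-coloured retaining ring, 5 mm thick, level in the shaft groove, 44 mm across, 83 mm long with its eye. Origin at its underside on the ring's axis (the shaft axis while seated); x points outward to the pull eye. A bridge and two sprung jaws grip the 22 mm groove, mouth on the -x side. The gripper must not touch it while it is on the shaft
- clip_eye (a point): Centre of the ring's pull eye, 2.5 mm above its underside, 46 mm out along x from its axis; round opening 20 mm wide, walls 5 mm, over the work rest: the hook drops in from above. Pulled level along +x (about 8 to 15 N) it holds, then the jaws spread and it is free after some 20 mm; pulled 50 to 65 mm it lies flat on the work rest, clear of the drum
- spindle: Fixed sanding spindle, origin at the centre of its underside on the bench: grey square base 120 x 120 x 14, upright steel shaft 31 mm thick to 84 mm above the bench, with a groove 22 mm thick from 67 to 74 mm height. The shaft stands at the base's centre
- rest_center (a point): Centre of the top of the work rest, a fixed aluminium plate on posts beside the drum on the side the ring's eye points to; top 59 mm above the bench, so 8 mm below the seated ring's underside. x points outward from the shaft: the plate runs from 32 to 119 mm from the shaft axis and is 64 mm wide. It leaves no room for a finger on that side of the drum: grip the drum across x
- shaft_groove (a point): Point on the shaft axis at the lower edge of the groove, 67 mm above the bench
- drum_center (a point): Centre of the worn brown sanding drum, half-way up: an upright sleeve 58 mm outside diameter, 36 mm bore, 49 mm high, about 0.13 kg, black rubber core visible at the ends. On the spindle its underside is 17 mm and its top 66 mm above the bench; the ring holds it down. To come off it must rise 67 mm. z is its axis
- drum: The same worn drum; origin at the centre of its underside, z along its axis
- tray_yellow_in (a point): Centre of the inner floor (4 mm above the bench) of the fixed yellow tray, 118 x 118 mm outside, walls 4 mm thick and 14 mm high
- spare_drum: New blue drum of the same size standing in the grey tray; origin under its centre. Leave alone
- sand_block: Yellow sanding block 100 x 55 x 28 mm on the bench, origin under its centre. Leave alone
- foam_piece: White carved foam piece, about 70 x 150 x 70 mm high, origin under its centre. Leave alone
Mind the look-alikes: they are no part of the job. Of the things that look like the part that bears tray_yellow_in, the middle-sized one is meant.

How it is judged:
On the way, in this order (a step that is already met when the one before it is completed fails the run):
1. the hook of the lifted pick pulls on the ring while the ring is still on the shaft (contact force between pick and clip above 2 N and horizontal distance between clip and shaft_groove below 0.012 m and height (world z) of pick_center above 0.035 m).
2. the ring is out of the groove, clear of the shaft, with the drum still on the spindle (horizontal distance between clip and shaft_groove above 0.045 m and horizontal distance between drum_center and shaft_groove below 0.01 m), for 0.1 s.
3. the worn drum is lifted clear of the spindle, the pick lying on the bench (height (world z) of drum above 0.075 m and height (world z) of pick_center below 0.022 m).
At the end, for the whole second after the job is handed in: The worn drum stands upright (within 0.15 rad) and still on the floor of the yellow tray, within 45 mm of its centre; the pick lies still on the bench (handle centre below 22 mm); the ring lies still below 66 mm height, 45 to 300 mm from the shaft axis (horizontal distance between drum_center and tray_yellow_in below 0.045 m and height (world z) of drum_center between 0.022 and 0.036 m and angle between drum's own z axis and vertical below 0.15 rad and linear speed of each of drum, pick, clip below 0.02 m/s and height (world z) of pick_center between 0.005 and 0.022 m and horizontal distance between clip and shaft_groove between 0.045 and 0.3 m and height (world z) of clip between -0.02 and 0.066 m); the robot touches nothing.
It fails at once if the drum is forced up against the ring while the ring is still on the shaft (height (world z) of drum above 0.024 m and horizontal distance between clip and shaft_groove below 0.03 m).
It fails at once if the gripper or arm touches the ring while it is still on the shaft (contact force between any of the fingers, the arm and clip above 1 N and horizontal distance between clip and shaft_groove below 0.03 m).
It fails at once if the worn drum is dropped or thrown (moves faster than 0.7 m/s out of the fingers) (linear speed of drum above 0.7 m/s and contact force between the fingers and drum below 0.3 N).
It fails at once if the spare drum, the sanding block or the foam piece is moved by more than 30 mm (distance of any of spare_drum, sand_block, foam_piece from where it was at the start of the episode above 0.03 m).
It also fails if it takes over 58 s, if anything falls off the work surface, if the arm or the gripper's body presses on something with over 40 N, if the wrist force passes 120 N, or if a joint passes its speed limit or range.

ROBOT

A 7-joint arm with a two-finger parallel gripper is mounted at the origin on the work surface. World frame = base frame: x ahead of the robot, y to its left, z up, the work surface at z = 0. Lengths are in m, angles in rad, forces in N, time in s.
With the tool pointing down it reaches from about 0.35 to 0.9 m from the base axis. Payload 8.1 kg.
Tool frame: the origin (TCP) lies at the very end of the fingers, on their centre line; the grasp point (between the pads) lies 19 mm behind it (arm.grip_depth is the distance from the TCP to the grasp point, in m); x points along the fingers, z is the direction in which the jaws open and shut, and the axes are right-handed (so a half turn about x gives the same grasp; the last joint's range is limited). The gripper opens to 92 mm and grips with 3 to 60 N. Pads are 19 mm wide; open, the fingers measure 130 mm over their backs; the gripper's body (75 mm by 190 mm) begins 47 mm behind the grasp point.
Start: joints at [1.094, 0.434, 0.025, 1.573, -0.012, 1.134, -0.075], TCP at [0.228, -0.582, 0.227] pointing down, gripper open.
Joint ranges: [-2.62, 2.62], [-0.44, 2.09], [-1.27, 1.32], [0.08, 2.57], [-1.32, 4.46], [0.12, 2], [-2.74, 2.74]. Speed limits (rad/s): [2.22, 2.22, 3.01, 3.01, 3.14, 3.14, 3.14].

INTERFACE

Orientations are given as a rotation vector (axis times angle).
In Python, from cell import status, cams, arm gives the robot as it stands. The module is installed in compiled form; this text tells all that it offers.
- The arm moves only by the tool step_arm, never from a script. Its argument "rows" is a list of rows, each a list of 7 numbers: the gripper command: -1 is fully open, 1 is shut, values between are in proportion, then the shift along the tool's x, y, z as a fraction of full scale, then the turn, a rotation vector about the tool's x, y, z as a fraction of full scale. In form: [[grip, x, y, z, rx, ry, rz], ...]. A call has 1 to 12 rows; each row is the pose to reach, as a shift and turn from the pose commanded when the call began, along the tool's axes at that moment; what a row does not reach only later rows make up. Full scale, the value 1, is 80 cm for a shift and 60 degrees for a turn. A row lasts 1/12 s, in which the tool goes at most 41.7 mm and 7.16 degrees, less where a joint would pass 70% of its speed; a pose out of reach is approached as far as the arm can. A call with a number of a shift or a turn outside -1 to 1 is refused whole. A call with a gripper value outside its range is refused whole. The fingers move at their own pace and stop on an object; "newtons" is the grip in N (left out, the last holds). Time passes only in rows, so rows that repeat a pose let the fingers close. It gives the time, the measured TCP pose, the force and the opening at its end, in the units of the state.
- status.observe(): the state, without advancing time (a new reading comes with each control period).
- cams.get_image(name): name is "scene" or "side" or "wrist"; returns a dict with "pixels" (420x560x3 uint8, red, green, blue), "range_z" (420x560 float32, m along the optical axis (not along the pixel's ray), 0 where there is no reading), "camera_matrix" (3x3 intrinsics, pixels), "eye" and "attitude" of the camera in the world; the wrist camera has in their place "tool_from_camera" (4x4, takes a point from camera to tool coordinates, whose origin is the TCP and whose axes are the tool frame's). Camera axes: x right, y down, z forward; pixel columns grow to the right and rows downward; lengths in m; the calibration is good to about 2 mm. A picture is of the moment at which its call begins: read the wrist's pose just before it.
- arm.sign_off(): hands the job in, once; it reports no verdict.
The state is a dict: "clock": time; "joints": joint angles; "dq": joint speeds; "joint_efforts": joint torques, N m; "position": TCP position; "ee_rot": TCP orientation; "force": force on the tool from outside, world axes, zero at the start; "ft_torque": the same for the moment, N m; "width": opening from 0.0 (shut) to 1.0 (fully open).
Only numpy, scipy, OpenCV 4.12 (cv2) and the standard library are available. Lean on these libraries where they do the work, as an engineer would, in place of code of your own. Each camera call takes 0.05 s, during which the arm holds its last target.

## Working session

There is one attempt and no reset: what is moved stays moved. The work goes in short steps, Python scripts to look and compute and a tool call to move; the robot and the scene stay as the last step left them, time stands still between calls to the robot, and variables do not carry over. Pictures are saved under pics/ and viewed, and the job is handed in when it is done.

Besides the shell and the picture viewer there is one more tool, called after "Request:" as name(argument=value, ...), one argument or row to a line, values as JSON. step_arm: Moves the arm, as the interface text tells. Its arguments: {"type":"object","properties":{"rows":{"type":"array","items":{"type":"array","items":{"type":"number"}}},"newtons":{"type":"number"}},"required":["rows"]}

```bash
mkdir -p pics
cat > h.py <<'E'
import numpy as np, cv2
from scipy.spatial.transform import Rotation as R
from cell import status, cams, arm
def Rm(a):
    a=np.array(a,float)
    if a.shape==(3,3): return a
    if a.size==3: return R.from_rotvec(a.ravel()).as_matrix()
    return R.from_quat(a.ravel()).as_matrix()
def grab(n,tag):
    s=status.observe(); d=cams.get_image(n)
    cv2.imwrite(f'pics/{tag}.png',d['pixels'][:,:,::-1])
    if n=='wrist':
        T=np.eye(4);T[:3,:3]=Rm(s['ee_rot']);T[:3,3]=s['position'];M=T@np.array(d['tool_from_camera'])
        d['Rw'],d['tw']=M[:3,:3],M[:3,3]
    else: d['Rw'],d['tw']=Rm(d['attitude']),np.array(d['eye'])
    np.savez(f'{tag}.npz',pixels=d['pixels'],range_z=d['range_z'],K=d['camera_matrix'],Rw=d['Rw'],tw=d['tw'])
    return d
def pts(d):
    K=np.array(d['K'] if 'K' in d else d['camera_matrix']);z=d['range_z'];h,w=z.shape
    u,v=np.meshgrid(np.arange(w),np.arange(h))
    p=np.stack([(u-K[0,2])/K[0,0]*z,(v-K[1,2])/K[1,1]*z,z],-1)
    P=p@np.array(d['Rw']).T+d['tw'];P[z==0]=np.nan
    return P
def ray(d,u,v,h):
    K=np.array(d['K'] if 'K' in d else d['camera_matrix'])
    r=np.array(d['Rw'])@np.array([(u-K[0,2])/K[0,0],(v-K[1,2])/K[1,1],1]);t=np.array(d['tw'])
    return t+r*(h-t[2])/r[2]
E
python3 - <<'E'
from h import *
s=status.observe()
for k,v in s.items(): print(k,np.round(v,4))
for n in ['scene','side','wrist']:
    d=grab(n,n+'0'); print(n,d['tw'],d['Rw'].round(3).tolist(),np.array(d['camera_matrix']).tolist())
print(arm.grip_depth)
E
```

```text
clock 0.0
joints [ 1.0944  0.4352  0.025   1.5741 -0.0116  1.134  -0.0751]
dq [-0.0003 -0.001  -0.0019  0.0002  0.0006 -0.0005 -0.0006]
joint_efforts [ 9.00000e-04 -6.67852e+01  9.84900e-01 -3.14461e+01 -6.08000e-02
  4.31000e-02  2.00000e-04]
position [ 0.228  -0.5814  0.226 ]
ee_rot [ 0.9305  1.3645 -0.9292]
force [-0.0974 -0.2875 -0.5231]
ft_torque [-0.0144 -0.0203 -0.0041]
width 0.9946
scene [ 1.39451754 -0.06183365  0.76769971] [[0.0, 0.666, -0.746], [1.0, -0.014, -0.012], [-0.019, -0.745, -0.666]] [[457.1629597063768, 0.0, 279.728689304274], [0.0, 457.1629597063768, 207.74456688031543], [0.0, 0.0, 1.0]]
side [0.26007207 0.48933866 0.71747372] [[-0.826, -0.394, 0.403], [-0.564, 0.559, -0.608], [0.014, -0.73, -0.684]] [[396.5511637924247, 0.0, 279.59042125319644], [0.0, 396.5511637924247, 211.731158428035], [0.0, 0.0, 1.0]]
wrist [ 0.30419535 -0.5523367   0.38473557] [[0.365, -0.888, -0.278], [-0.931, -0.349, -0.108], [-0.001, 0.299, -0.954]] [[298.0357156736051, 0.0, 281.5851687945012], [0.0, 298.0357156736051, 212.01289314480502], [0.0, 0.0, 1.0]]
0.0188
```

View pics/scene0.png

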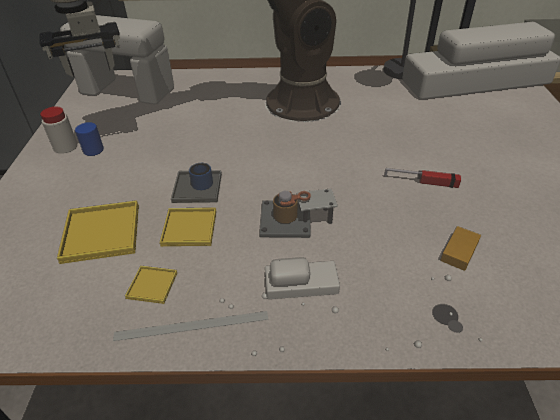

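View pics/side0.png

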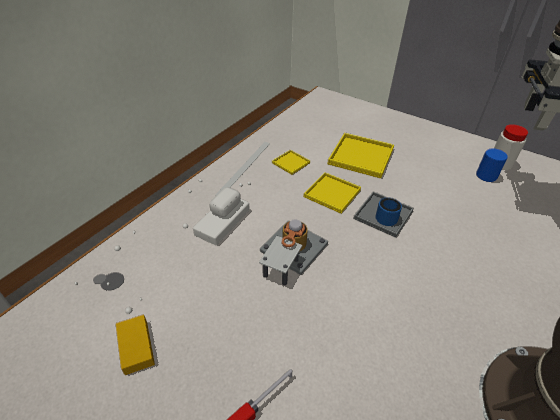

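View pics/wrist0.png

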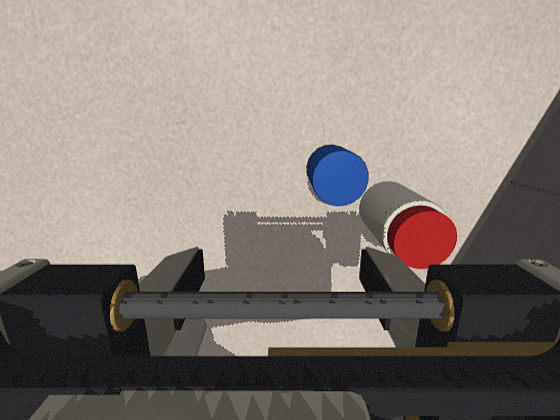

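The scene view shows the drum and ring at (286,203), the rest at (318,200), the pick at (423,178) with its hook to the left, and the middle-sized yellow tray at (189,227). Measuring these next.

```bash
python3 - <<'E'
from h import *
for n in ['scene0','side0']:
    d=dict(np.load(n+'.npz'));P=pts(d);hsv=cv2.cvtColor(d['pixels'],cv2.COLOR_RGB2HSV)
    H,S,V=[hsv[...,i].astype(int) for i in range(3)]
    work=(P[...,0]>0.2)&(P[...,0]<1.1)&(P[...,2]<0.15)&(P[...,2]>-.02)
    for name,m in dict(yellow=(H>20)&(H<35)&(S>150),red=((H<5)|(H>174))&(S>150),orange=(H>=5)&(H<=20)&(S>110),blue=(H>100)&(H<130)&(S>70)).items():
        k,l,st,c=cv2.connectedComponentsWithStats((m&work).astype(np.uint8))
        for i in range(1,k):
            if st[i,4]<40: continue
            q=P[l==i];q=q[~np.isnan(q[:,0])]
            r=cv2.minAreaRect(q[:,:2].astype(np.float32)*1000)
            print(n,name,st[i].tolist(),'z',np.percentile(q[:,2],[2,50,98]).round(3),'rect',[np.round(x,1) for x in r])
E
python3 - <<'E'
import cv2
a=cv2.imread('pics/scene0.png');b=cv2.imread('pics/side0.png')
cv2.imwrite('pics/z1.png',cv2.resize(a[170:250,250:350],(800,640))[:600])
cv2.imwrite('pics/z2.png',cv2.resize(a[155:200,375:475],(800,360),interpolation=2))
cv2.imwrite('pics/z3.png',cv2.resize(b[210:290,250:340],(675,600),interpolation=2))
E
```

```text
scene0 yellow [58, 202, 79, 62, 2957] z [0.005 0.008 0.022] rect [array([ 619.6, -502.4]), array([168.5, 164.4]), np.float64(10.3)]
scene0 yellow [163, 209, 53, 33, 1304] z [0.003 0.006 0.017] rect [array([ 608.1, -292.4]), array([114.6, 117.3]), np.float64(89.9)]
scene0 yellow [128, 269, 46, 32, 975] z [0.002 0.005 0.012] rect [array([ 779.8, -347.7]), array([80.6, 83.8]), np.float64(80.2)]
scene0 red [41, 107, 22, 16, 219] z [0.103 0.122 0.125] rect [array([ 253.1, -716.7]), array([58.9, 55.2]), np.float64(15.9)]
scene0 red [422, 171, 29, 10, 138] z [0.028 0.032 0.035] rect [array([449.3, 332.1]), array([71.8, 23.6]), np.float64(76.8)]
scene0 orange [281, 192, 29, 14, 117] z [0.067 0.074 0.077] rect [array([584.9, -39.3]), array([28.4, 76.6]), np.float64(26.6)]
scene0 orange [441, 227, 40, 43, 1024] z [0.007 0.03  0.033] rect [array([695. , 326.7]), array([ 54. , 105.2]), np.float64(56.7)]
scene0 orange [0, 368, 560, 14, 3818] z [-0.019 -0.004  0.003] rect [array([978.8, -81.6]), array([   8.8, 1016.5]), np.float64(0.0)]
scene0 blue [75, 122, 28, 34, 654] z [0.007 0.057 0.084] rect
[... 778 characters left out ...]
ay([442.7, 315.1]), array([44.3, 22.5]), np.float64(75.4)]
side0 orange [0, 86, 318, 231, 635] z [-0.004 -0.001  0.002] rect [array([ 978.4, -203.7]), array([  11.2, 1282.6]), np.float64(0.0)]
side0 orange [282, 222, 25, 29, 375] z [0.024 0.069 0.074] rect [array([572.8, -45.3]), array([55.2, 76.2]), np.float64(30.8)]
side0 blue [476, 148, 32, 34, 709] z [0.003 0.055 0.081] rect [array([ 269.8, -643.4]), array([94.3, 57.2]), np.float64(86.1)]
side0 blue [376, 197, 26, 29, 389] z [0.006 0.033 0.054] rect [array([ 443. , -305.3]), array([ 56.3, 103.4]), np.float64(7.2)]
side0 blue [383, 198, 15, 12, 118] z [0.025 0.043 0.055] rect [array([ 441.9, -285.3]), array([34.2, 40.4]), np.float64(3.2)]
```

View pics/z1.png

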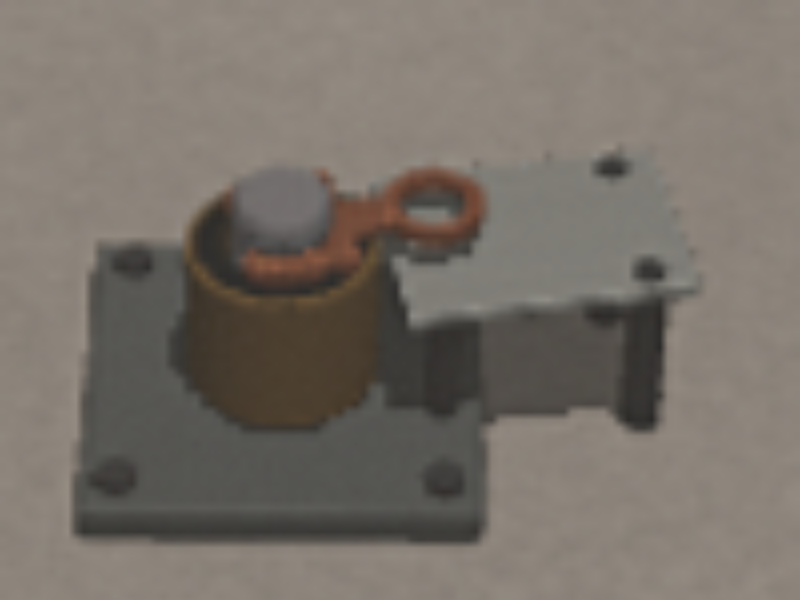

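View pics/z2.png

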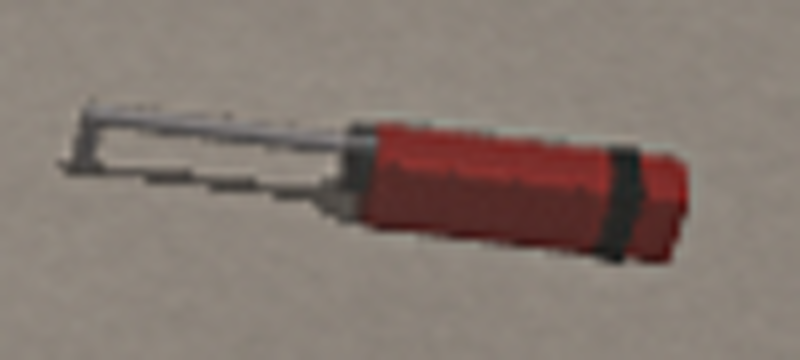

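View pics/z3.png

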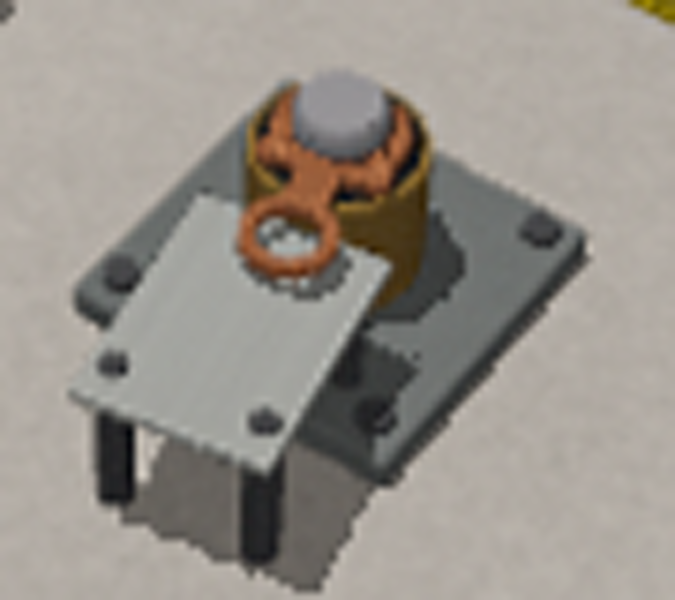

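Eye centre is near (304,195.5) in scene and (288,241) in side. Now computing positions by ray onto the known heights, in both views, plus the rest plate and pick from the depth.

Run:
```python
from h import *
D={n:dict(np.load(n+'0.npz')) for n in ['scene','side']}
print('eye',ray(D['scene'],304.0,195.4,.072),ray(D['side'],288.0,241.0,.070))
print('cap',ray(D['scene'],284.9,194.5,.084),ray(D['side'],295.4,224,.084))
for n,box in [('scene',(245,170,345,245)),('side',(250,210,335,290))]:
    d=D[n];P=pts(d);x0,y0,x1,y1=box
    sub=np.zeros(P.shape[:2],bool);sub[y0:y1,x0:x1]=1
    S=cv2.cvtColor(d['pixels'],cv2.COLOR_RGB2HSV)[...,1]
    for nm,lo,hi in [('rest',.052,.0645),('base',.009,.019),('cap',.078,.09)]:
        m=sub&(P[...,2]>lo)&(P[...,2]<hi)&(S<60)
        k,l,st,c=cv2.connectedComponentsWithStats(m.astype(np.uint8))
        i=1+np.argmax(st[1:,4]);q=P[l==i]
        r=cv2.minAreaRect(q[:,:2].astype(np.float32)*1000);print(n,nm,st[i].tolist(),np.median(q[:,2]).round(4),[np.round(x,1) for x in r],q[:,:2].mean(0).round(4))
# pick
for n,box in [('scene',(375,155,475,200)),('side',(220,360,310,420))]:
    d=D[n];P=pts(d);x0,y0,x1,y1=box
    sub=np.zeros(P.shape[:2],bool);sub[y0:y1,x0:x1]=1
    m=sub&(P[...,2]>.014)&(P[...,2]<.05)
    q=P[m];q=q[~np.isnan(q[:,0])];r=cv2.minAreaRect(q[:,:2].astype(np.float32)*1000)
    print(n,'pick all',len(q),[np.round(x,1) for x in r]);print(cv2.boxPoints(r).round(1).tolist())
d=D['scene']
z=lambda u,v:(375+u/8-.4,155+v/8-.4)
for nm,(u,v),h in [('hooktop',(93,108),.0295),('hookbot',(85,168),.004),('topFL',(378,130),.03),('topBR',(685,160),.03),('topmidR',(660,205),.03),('FLbot',(362,185),.03)]:
    print(nm,ray(d,*z(u,v),h))
d=D['side'];print(d['pixels'].shape)
cv2.imwrite('pics/z4.png',cv2.resize(d['pixels'][350:420,215:305,::-1],(720,560),interpolation=2))
```

```text
eye [ 0.57374947 -0.01741105  0.072     ] [ 0.57332397 -0.0188581   0.07      ]
cap [ 0.58367719 -0.06227763  0.084     ] [ 0.58157023 -0.06103674  0.084     ]
scene rest [298, 188, 40, 23, 580] 0.0611 [array([573. ,  11.7]), array([67.3, 87.5]), np.float64(8.5)] [0.5779 0.017 ]
scene base [259, 200, 52, 37, 1035] 0.016 [array([583.6, -63.3]), array([119.8, 124.3]), np.float64(88.4)] [ 0.6058 -0.0695]
scene cap [278, 191, 13, 10, 109] 0.0852 [array([585.7, -64.4]), array([27.9, 27.9]), np.float64(89.2)] [ 0.588  -0.0634]
side rest [259, 236, 43, 37, 834] 0.0591 [array([572.9,  12.4]), array([65.2, 88.4]), np.float64(9.2)] [0.5709 0.0175]
side base [290, 230, 38, 43, 648] 0.014 [array([552.7, -62.6]), array([121.4,  58.1]), np.float64(88.7)] [ 0.5428 -0.0645]
side cap [289, 219, 13, 11, 115] 0.0834 [array([582.8, -62.3]), array([29.4, 28.5]), np.float64(69.7)] [ 0.5825 -0.0613]
scene pick all 553 [array([439.7, 298.4]), array([193.9,  29.5]), np.float64(75.0)]
[[400.3999938964844, 208.60000610351562], [428.8999938964844, 201.0], [479.0, 388.29998779296875], [450.5, 395.8999938964844]]
side pick all 582 [array([431.3, 271.8]), array([136.3,  24.2]), np.float64(73.9)]
[[400.79998779296875, 209.6999969482422], [424.0, 203.0], [461.79998779296875, 334.0], [438.6000061035156, 340.70001220703125]]
hooktop [0.41613017 0.20858305 0.0295    ]
hookbot [0.41579176 0.20941695 0.004     ]
topFL [0.43117344 0.29958498 0.03      ]
topBR [0.44968686 0.39486866 0.03      ]
topmidR [0.47289397 0.38007378 0.03      ]
FLbot [0.46023918 0.28769725 0.03      ]
(420, 560, 3)
```

View pics/z4.png

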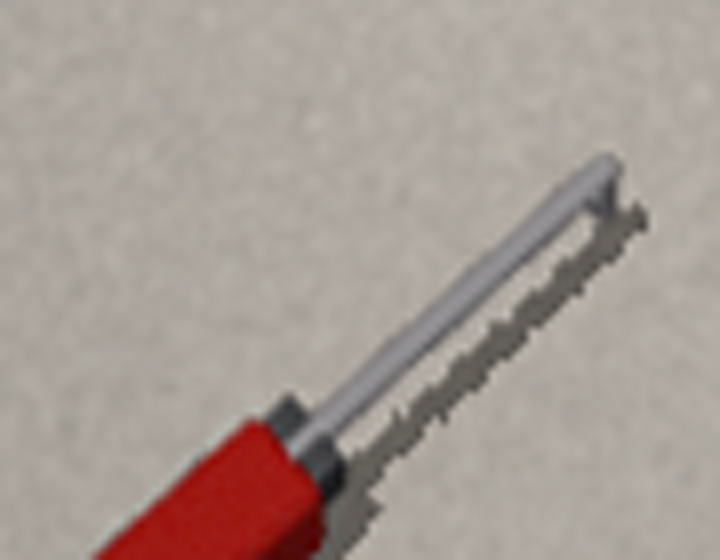

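```bash
cat >> h.py <<'E'
def go(pos,psi):
    """fractions for a move to TCP pos, tool straight down, jaw axis at world yaw psi (deg), from measured pose"""
    s=status.observe();Rc=Rm(s['ee_rot']);p=np.array(s['position'])
    best=None
    for k in (0,180):
        a=np.radians(psi+k);z=np.array([np.cos(a),np.sin(a),0]);x=np.array([0,0,-1.]);Rt=np.stack([x,np.cross(z,x),z],1)
        rv=R.from_matrix(Rc.T@Rt).as_rotvec()
        if best is None or np.linalg.norm(rv)<np.linalg.norm(best): best=rv
    sh=Rc.T@(np.array(pos)-p)/.8
    print('t',s['clock'],'at',p.round(4),'jawyaw',np.degrees(np.arctan2(Rc[1,2],Rc[0,2])).round(2),'F',np.round(s['force'],1),'w',round(float(s['width']),3))
    print('shift',sh.round(4),'turn',(np.degrees(best)/60).round(4),'rows',np.linalg.norm(sh)*.8/.0417,np.degrees(np.linalg.norm(best))/7.16)
E
python3 -c "
from h import *
print(Rm(status.observe()['ee_rot']).round(3))
go([.47,-.1,.25],-15);go([.43,.30,.22],-15)"
```

```text
[[-0.001  0.931  0.365]
 [ 0.001  0.365 -0.931]
 [-1.    -0.    -0.001]]
t 0.15 at [ 0.228  -0.5815  0.2261] jawyaw -68.59 F [-0.2  0.7  0.2] w 1.003
shift [-0.0294  0.5013 -0.45  ] turn [-8.931e-01 -1.100e-03 -4.000e-04] rows 12.936133324509738 7.484262522308657
t 0.15 at [ 0.228  -0.5815  0.2261] jawyaw -68.59 F [-0.2  0.7  0.2] w 1.003
shift [ 0.0087  0.6373 -0.9337] turn [-8.931e-01 -1.100e-03 -4.000e-04] rows 21.688058730711823 7.484262522308657
```

Request:
step_arm(
  rows=[
    [-1, -0.03, 0.5, -0.45, -0.893, 0, 0],
    [-1, -0.03, 0.5, -0.45, -0.893, 0, 0],
    [-1, -0.03, 0.5, -0.45, -0.893, 0, 0],
    [-1, -0.03, 0.5, -0.45, -0.893, 0, 0],
    [-1, -0.03, 0.5, -0.45, -0.893, 0, 0],
    [-1, -0.03, 0.5, -0.45, -0.893, 0, 0],
    [-1, -0.03, 0.5, -0.45, -0.893, 0, 0],
    [-1, -0.03, 0.5, -0.45, -0.893, 0, 0],
    [-1, -0.03, 0.5, -0.45, -0.893, 0, 0],
    [-1, -0.03, 0.5, -0.45, -0.893, 0, 0],
    [-1, -0.03, 0.5, -0.45, -0.893, 0, 0],
    [-1, -0.03, 0.5, -0.45, -0.893, 0, 0],
  ],
)

```text
clock: 1.15
position: [0.4522, -0.1334, 0.2492]
ee_rot: [0.206, 1.561, -0.206]
force: [1.0, -1.0, -0.4]
width: 1.0
```

```bash
python3 -c "
from h import *
go([.44,.30,.2],-15)"
```

```text
t 1.15 at [ 0.4522 -0.1334  0.2492] jawyaw -15.02 F [ 1.  -1.  -0.4] w 1.0
shift [ 0.0613  0.5193 -0.1551] turn [-0.0004  0.0002  0.0003] rows 10.463283446483535 0.004671931494856042
```

Request:
step_arm(
  rows=[
    [-1, 0.06, 0.52, -0.155, 0, 0, 0],
    [-1, 0.06, 0.52, -0.155, 0, 0, 0],
    [-1, 0.06, 0.52, -0.155, 0, 0, 0],
    [-1, 0.06, 0.52, -0.155, 0, 0, 0],
    [-1, 0.06, 0.52, -0.155, 0, 0, 0],
    [-1, 0.06, 0.52, -0.155, 0, 0, 0],
    [-1, 0.06, 0.52, -0.155, 0, 0, 0],
    [-1, 0.06, 0.52, -0.155, 0, 0, 0],
    [-1, 0.06, 0.52, -0.155, 0, 0, 0],
    [-1, 0.06, 0.52, -0.155, 0, 0, 0],
    [-1, 0.06, 0.52, -0.155, 0, 0, 0],
    [-1, 0.06, 0.52, -0.155, 0, 0, 0],
  ],
)

```text
clock: 2.15
position: [0.4378, 0.3043, 0.2005]
ee_rot: [0.203, 1.563, -0.198]
force: [-0.0, -1.8, -0.3]
width: 0.998
```

```bash
python3 -c "
from h import *
d=grab('wrist','w1');P=pts(d)
hsv=cv2.cvtColor(d['pixels'],cv2.COLOR_RGB2HSV)
m=((hsv[...,0]<6)|(hsv[...,0]>174))&(hsv[...,1]>140)&(P[...,2]>.024)&(P[...,2]<.04)
m2=(P[...,2]>.018)&(P[...,2]<.04)&(P[...,1]>.18)&(P[...,1]<.42)&(P[...,0]>.36)&(P[...,0]<.52)
for k in (m,m2):
    q=P[k];r=cv2.minAreaRect(q[:,:2].astype(np.float32)*1000);print(len(q),np.median(q[:,2]),r,cv2.boxPoints(r).round(1).tolist())
go([.452,.344,.1],-15)"
```

```text
1703 0.030622959250210857 ((450.1087646484375, 343.3654479980469), (97.04940032958984, 23.351797103881836), 77.01821899414062) [[427.79998779296875, 298.70001220703125], [450.6000061035156, 293.5], [472.3999938964844, 388.0], [449.6000061035156, 393.29998779296875]]
2455 0.03045968401462179 ((439.35693359375, 297.4587707519531), (192.4273223876953, 24.08734893798828), 77.11402130126953) [[406.20001220703125, 206.39999389648438], [429.6000061035156, 201.0], [472.6000061035156, 388.6000061035156], [449.1000061035156, 393.8999938964844]]
t 2.2 at [0.4385 0.3012 0.2004] jawyaw -14.74 F [ 0.2 -0.3  0.9] w 1.001
shift [0.1255 0.0559 0.0029] turn [ 0.0043 -0.0016 -0.0003] rows 2.6370624361917145 0.0381953414025034
```

View pics/w1.png

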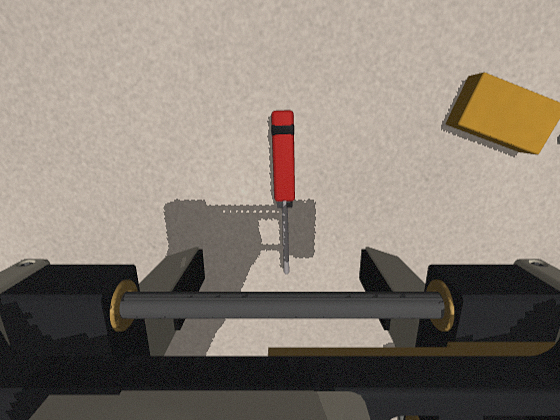

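The wrist view shows the handle at (283,158) and the hook tip at (286,270). Size is 97 x 23 mm with the top at 30.5 mm, which fits the pick. Descending.

```bash
python3 -c "
from h import *
go([.4498,.343,.005],-13)"
```

```text
t 2.2 at [0.4385 0.3012 0.2004] jawyaw -14.74 F [ 0.2 -0.3  0.9] w 1.001
shift [0.2443 0.054  0.0007] turn [-0.0291 -0.0016 -0.0004] rows 4.7996246794199084 0.24396211417240732
```

Request:
step_arm(
  rows=[
    [-1, 0.05, 0.054, 0.001, -0.029, -0.002, 0],
    [-1, 0.1, 0.054, 0.001, -0.029, -0.002, 0],
    [-1, 0.15, 0.054, 0.001, -0.029, -0.002, 0],
    [-1, 0.19, 0.054, 0.001, -0.029, -0.002, 0],
    [-1, 0.22, 0.054, 0.001, -0.029, -0.002, 0],
    [-1, 0.236, 0.054, 0.001, -0.029, -0.002, 0],
    [-1, 0.242, 0.054, 0.001, -0.029, -0.002, 0],
    [-1, 0.242, 0.054, 0.001, -0.029, -0.002, 0],
    [-1, 0.242, 0.054, 0.001, -0.029, -0.002, 0],
  ],
)

```text
clock: 2.95
position: [0.4528, 0.3405, 0.0089]
ee_rot: [0.183, 1.559, -0.181]
force: [0.4, 0.4, 0.8]
width: 0.999
```

```bash
python3 -c "
from h import *
go([.4498,.343,.005],-13)"
```

```text
t 2.95 at [0.4528 0.3405 0.0089] jawyaw -13.3 F [0.4 0.4 0.8] w 0.999
shift [ 0.0048  0.0021 -0.0044] turn [-0.0051  0.0034 -0.0014] rows 0.13200899862096774 0.05247461877612805
```

Request:
step_arm(
  rows=[
    [-1, 0.004, 0.001, -0.003, 0, 0, 0],
    [1, 0.004, 0.001, -0.003, 0, 0, 0],
    [1, 0.004, 0.001, -0.003, 0, 0, 0],
    [1, 0.004, 0.001, -0.003, 0, 0, 0],
    [1, 0.004, 0.001, -0.003, 0, 0, 0],
    [1, 0.004, 0.001, -0.003, 0, 0, 0],
    [1, 0.004, 0.001, -0.003, 0, 0, 0],
    [1, 0.004, 0.001, -0.003, 0, 0, 0],
    [1, 0.004, 0.001, -0.003, 0, 0, 0],
    [1, 0.004, 0.001, -0.003, 0, 0, 0],
  ],
  newtons=50,
)

```text
clock: 3.78
position: [0.4496, 0.3415, 0.0041]
ee_rot: [0.182, 1.561, -0.182]
force: [0.1, 0.2, -0.3]
width: 0.398
```

```bash
python3 -c "
from h import *
for i in range(2): go([.45,.343,.12],-13)"
```

```text
t 3.7833 at [0.4496 0.3415 0.0041] jawyaw -13.27 F [ 0.1  0.2 -0.3] w 0.398
shift [-0.1448  0.0019  0.0003] turn [-0.0045  0.0019  0.0001] rows 2.7787605231552557 0.04126408236363958
t 3.7833 at [0.4496 0.3415 0.0041] jawyaw -13.27 F [ 0.1  0.2 -0.3] w 0.398
shift [-0.1448  0.0019  0.0003] turn [-0.0045  0.0019  0.0001] rows 2.7787605231552557 0.04126408236363958
```

Request:
step_arm(
  rows=[
    [1, 0, 0, 0, 0, 0, 0],
    [1, 0, 0, 0, 0, 0, 0],
    [1, 0, 0, 0, 0, 0, 0],
    [1, 0, 0, 0, 0, 0, 0],
    [1, 0, 0, 0, 0, 0, 0],
    [1, 0, 0, 0, 0, 0, 0],
  ],
)

```text
clock: 4.28
position: [0.4496, 0.3415, 0.0042]
ee_rot: [0.181, 1.561, -0.182]
force: [-0.9, -0.4, -0.2]
width: 0.256
```

Request:
step_arm(
  rows=[
    [1, -0.04, 0, 0, 0, 0, 0],
    [1, -0.09, 0, 0, 0, 0, 0],
    [1, -0.14, 0, 0, 0, 0, 0],
    [1, -0.14, 0, 0, 0, 0, 0],
    [1, -0.14, 0, 0, 0, 0, 0],
  ],
)

```text
clock: 4.7
position: [0.4506, 0.3426, 0.1184]
ee_rot: [0.184, 1.558, -0.18]
force: [0.5, -0.8, -2.0]
width: 0.257
```

```bash
python3 -c "
from h import *
go([.5494,.119,.12],10)"
```

```text
t 4.7 at [0.4506 0.3426 0.1184] jawyaw -13.29 F [ 0.5 -0.8 -2. ] w 0.257
shift [-0.0019 -0.2437  0.1845] turn [-0.3882  0.0056 -0.0023] rows 5.863396254514603 3.2530619344708414
```

Request:
step_arm(
  rows=[
    [1, -0.002, -0.04, 0.03, -0.1, 0, 0],
    [1, -0.002, -0.08, 0.06, -0.2, 0, 0],
    [1, -0.002, -0.12, 0.09, -0.3, 0, 0],
    [1, -0.002, -0.16, 0.12, -0.388, 0, 0],
    [1, -0.002, -0.2, 0.15, -0.388, 0, 0],
    [1, -0.002, -0.23, 0.175, -0.388, 0.003, 0],
    [1, -0.002, -0.244, 0.185, -0.388, 0.003, 0],
    [1, -0.002, -0.244, 0.185, -0.388, 0.003, 0],
    [1, -0.002, -0.244, 0.185, -0.388, 0.003, 0],
    [1, -0.002, -0.244, 0.185, -0.388, 0.003, 0],
  ],
)

```text
clock: 5.53
position: [0.5475, 0.1187, 0.1172]
ee_rot: [-0.138, 1.569, 0.139]
force: [-0.4, 0.7, -1.9]
width: 0.258
```

```bash
python3 -c "
from h import *
go([.5494,.119,.062],10)
for n in ['scene','side','wrist']: d=grab(n,n+'2')
a=cv2.imread('pics/scene2.png');b=cv2.imread('pics/side2.png')
cv2.imwrite('pics/y1.png',cv2.resize(a[160:220,260:360],(800,480),interpolation=2))
cv2.imwrite('pics/y2.png',cv2.resize(b[200:290,230:330],(660,594),interpolation=2))
"
```

```text
t 5.5333 at [0.5475 0.1187 0.1172] jawyaw 10.09 F [-0.4  0.7 -1.9] w 0.258
shift [ 0.0689 -0.      0.0026] turn [ 0.0015 -0.0027 -0.0005] rows 1.3236174709892903 0.026282393427671167
```

View pics/y1.png

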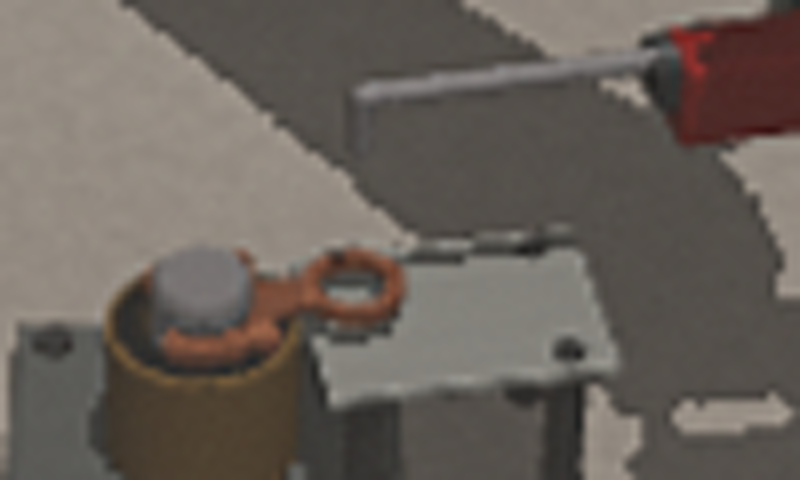

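View pics/y2.png

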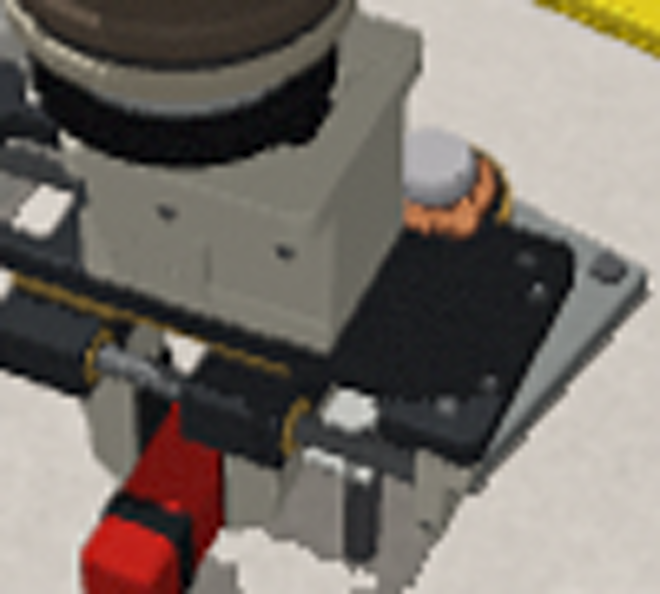

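View pics/wrist2.png

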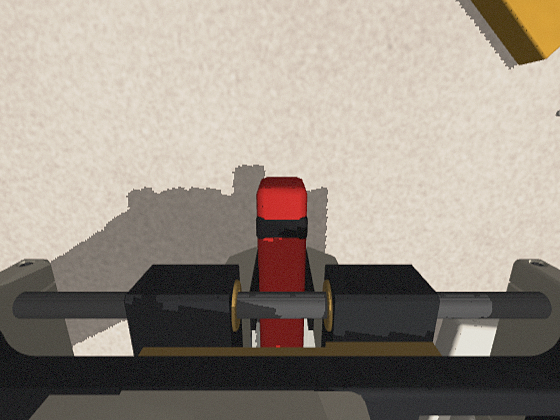

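```bash
python3 -c "
from h import *
d=dict(np.load('scene2.npz'));P=pts(d)
print('hook tip',ray(d,304.6,178.3,.117),'hook top',ray(d,305.2,171.0,.1425))
for h in(.0695,.072):print('eye',ray(d,303.8,195.2,h))
hsv=cv2.cvtColor(d['pixels'],cv2.COLOR_RGB2HSV).astype(int)
m=(hsv[...,0]>=3)&(hsv[...,0]<=20)&(hsv[...,1]>110);m[:186]=0;m[212:]=0;m[:,:295]=0;m[:,320:]=0
q=P[m];print(len(q),q[:,:2].min(0),q[:,:2].max(0),np.median(q[:,2]))
v,u=np.where(m);print(u.min(),u.max(),v.min(),v.max())
m=(P[...,2]>.112)&(P[...,2]<.16);m[:160]=0;m[190:]=0;m[:,:296]=0;m[:,335:]=0
q=P[m];print(len(q));r=cv2.minAreaRect(q[:,:2].astype(np.float32)*1000);print(r,cv2.boxPoints(r),np.median(q[:,2]))
q=q[q[:,2]<.13];print('pin',q[np.argsort(q[:,2])][:12].round(4))
s=status.observe();print(s['position'])
"
```

```text
hook tip [ 0.56611922 -0.01647357  0.117     ] hook top [ 0.57206707 -0.01581282  0.1425    ]
eye [ 0.57005937 -0.01769373  0.0695    ]
eye [ 0.57301146 -0.01785178  0.072     ]
66 [ 0.56169634 -0.03911586] [ 0.59605693 -0.00542454] 0.0733928676518546
295 309 192 204
115
((567.8433227539062, 15.565755844116211), (10.079879760742188, 71.11152648925781), 12.206452369689941) [[555.3996    49.25206 ]
 [570.435    -20.251785]
 [580.28705  -18.120548]
 [565.25165   51.383297]] 0.14280141286607884
pin [[ 0.5724 -0.0182  0.1199]
 [ 0.5722 -0.0136  0.1226]
 [ 0.577  -0.0161  0.1236]
 [ 0.5738 -0.0183  0.1239]
 [ 0.5739 -0.016   0.124 ]
 [ 0.5709 -0.0136  0.1245]
 [ 0.5749 -0.0161  0.1276]
 [ 0.5716 -0.0137  0.1279]
 [ 0.5753 -0.0184  0.1279]]
[0.54785361 0.11919917 0.11786767]
```

Hook is about (0.572,-0.017) and the eye about (0.572,-0.018), aligned within 2 mm against 6.5 mm of slack. Lowering to just above the ring and checking.

Request:
step_arm(
  rows=[
    [1, 0.02, 0.001, 0.001, 0, 0, 0],
    [1, 0.04, 0.001, 0.001, 0, 0, 0],
    [1, 0.05, 0.001, 0.001, 0, 0, 0],
    [1, 0.05, 0.001, 0.001, 0, 0, 0],
    [1, 0.05, 0.001, 0.001, 0, 0, 0],
  ],
)

```text
clock: 6.1
position: [0.5488, 0.1192, 0.078]
ee_rot: [-0.138, 1.568, 0.138]
force: [-0.3, 0.4, -0.4]
width: 0.258
```

```bash
python3 -c "
from h import *
go([.5494,.119,.062],10)
d=grab('scene','scene3')
a=cv2.imread('pics/scene3.png')
cv2.imwrite('pics/y3.png',cv2.resize(a[165:215,270:340],(784,560),interpolation=2))
"
```

```text
t 6.1 at [0.5488 0.1192 0.078 ] jawyaw 10.08 F [-0.3  0.4 -0.4] w 0.258
shift [ 0.02   -0.0003  0.0007] turn [ 0.0013 -0.0019  0.0001] rows 0.3847269516881921 0.01944472421190879
```

View pics/y3.png

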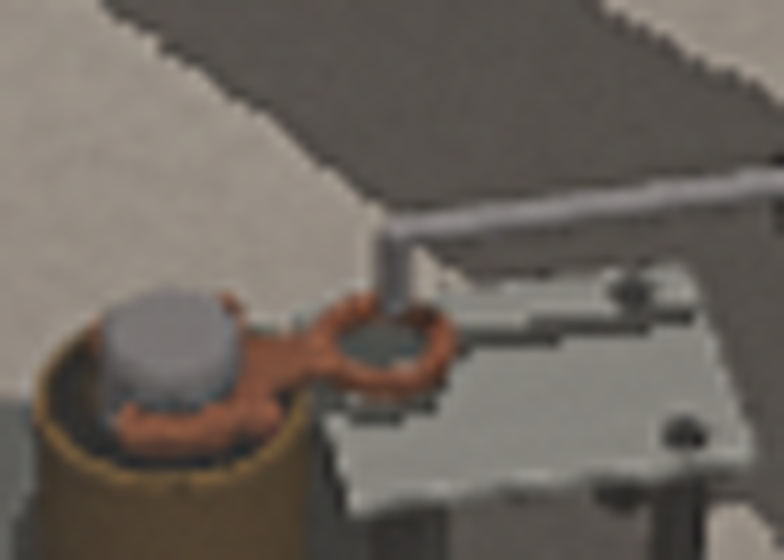

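```bash
python3 -c "
from h import *
np.set_printoptions(linewidth=200)
d=dict(np.load('scene3.npz'));P=pts(d)
for v in range(182,202):
    print(v,' '.join('%s,%d/%d/%d'%(''.join('%3d'%c for c in d['pixels'][v,u][:2]),*(P[v,u]*1000)) for u in range(301,312)))
"
```

```text
182 150140,435/-18/2  95 90,437/-16/3  77 72,434/-13/1  82 77,436/-10/3  85 80,435/-8/2  86 80,436/-5/2  87 81,435/-2/1  85 80,440/0/5  85 80,435/2/1  82 78,436/5/2  83 78,437/7/3Traceback (most recent call last):
  File "<string>", line 6, in <module>
    print(v,' '.join('%s,%d/%d/%d'%(''.join('%3d'%c for c in d['pixels'][v,u][:2]),*(P[v,u]*1000)) for u in range(301,312)))
            ~~~~~~~~^^^^^^^^^^^^^^^^^^^^^^^^^^^^^^^^^^^^^^^^^^^^^^^^^^^^^^^^^^^^^^^^^^^^^^^^^^^^^^^^^^^^^^^^^^^^^^^^^^^^^^^
  File "<string>", line 6, in <genexpr>
    print(v,' '.join('%s,%d/%d/%d'%(''.join('%3d'%c for c in d['pixels'][v,u][:2]),*(P[v,u]*1000)) for u in range(301,312)))
                     ~~~~~~~~~~~~~^~~~~~~~~~~~~~~~~~~~~~~~~~~~~~~~~~~~~~~~~~~~~~~~~~~~~~~~~~~~~~~~
ValueError: cannot convert float NaN to integer
```

```bash
python3 -c "
from h import *
d=dict(np.load('scene3.npz'));P=np.nan_to_num(pts(d))
for v in range(183,202):
    print(v,' '.join('%3d:%3d/%3d/%3d'%(d['pixels'][v,u][0],*(P[v,u]*1000)) for u in range(297,312)))
"
```

```text
183 149:441/-29/  3 150:438/-26/  0 150:443/-24/  5 151:439/-21/  1 154:439/-18/  1 144:440/-16/  2 145:439/-13/  1  98:441/-10/  3  78:438/ -8/  0  80:441/ -5/  3  72:440/ -2/  2  76:442/  0/  3  85:442/  2/  3  92:567/ -3/104 104:  0/  0/  0
184 150:446/-29/  4 150:443/-27/  1 151:444/-24/  2 150:444/-21/  2 149:445/-19/  3 151:444/-16/  2 159:448/-13/  5 135:571/-17/104 121:568/-15/102 123:570/-13/103 124:571/-10/104 133:572/ -8/105 140:573/ -6/106 140:572/ -4/104 142:573/ -1/105
185 148:447/-29/  1 149:446/-27/  0 148:450/-24/  3 148:449/-21/  3 149:448/-19/  2 154:449/-16/  2 139:450/-13/  3 122:573/-17/103 139:574/-15/104 131:573/-13/103 125:572/-10/102 126:575/ -8/104 123:575/ -6/104 118:576/ -4/105 116:573/ -1/102
186 147:453/-29/  2 148:453/-27/  2 148:455/-24/  4 146:449/-21/  0 149:454/-19/  3 155:454/-16/  3 116:449/-13/  0  85:577/-18/103  98:577/-15/103  90:577/-13/103  81:574/-11/100  77:575/ -8/101  79:572/ -6/ 99  78:451/  4/  0  72:455/  6/  3
187 147:457/-30/  2 147:458/-27/  3 147:458/-24/  3 146:458/-22/  3 148:457/-19/  2 154:457/-16/  2 113:457/-14/  2  75:576/
[... 2835 characters left out ...]
/ 60  69:584/-29/ 70  74:584/-27/ 70  80:588/-24/ 73  91:586/-22/ 72  92:587/-20/ 72  92:583/-17/ 69  89:584/-15/ 70  93:586/-13/ 71  88:583/-10/ 68  75:583/ -8/ 68  68:575/ -5/ 61 127:575/ -3/ 61 136:573/  0/ 60
200  95:509/-31/  2  74:574/-31/ 58  76:579/-29/ 62  75:576/-26/ 60 112:578/-24/ 62  97:587/-22/ 69  92:585/-20/ 67  96:590/-18/ 71  83:589/-15/ 71  78:579/-12/ 62  77:579/-10/ 62  72:577/ -7/ 60 119:579/ -5/ 62 136:578/ -3/ 61 135:577/  0/ 60
201  87:528/-32/ 15  72:582/-31/ 62  75:578/-29/ 59  72:582/-27/ 62  88:581/-24/ 61  83:584/-22/ 63  80:582/-19/ 62  81:581/-17/ 61  76:582/-15/ 61  72:580/-12/ 60  70:583/-10/ 62  64:582/ -8/ 61 126:578/ -5/ 58 137:580/ -3/ 60 133:579/  0/ 59
```

Depth in this view puts the eye centre at (0.573,-0.0185) and the pin at (0.573,-0.016). Pin and eye share the same bias, so I shift 2.4 mm and go in.

Request:
step_arm(
  rows=[
    [1, 0, -0.003, 0, 0, 0, 0],
    [1, 0.007, -0.003, 0, 0, 0, 0],
    [1, 0.013, -0.003, 0, 0, 0, 0],
    [1, 0.018, -0.003, 0, 0, 0, 0],
    [1, 0.018, -0.003, 0, 0, 0, 0],
    [1, 0.018, -0.003, 0, 0, 0, 0],
  ],
)

```text
clock: 6.65
position: [0.5494, 0.1161, 0.0633]
ee_rot: [-0.138, 1.568, 0.137]
force: [0.6, -0.0, -0.4]
width: 0.26
```

```bash
python3 -c "
from h import *
go([.5494,.119,.062],10)
d=grab('scene','scene4')
a=cv2.imread('pics/scene4.png')
cv2.imwrite('pics/y4.png',cv2.resize(a[165:215,270:340],(784,560),interpolation=2))
"
```

```text
t 6.65 at [0.5494 0.1161 0.0633] jawyaw 10.01 F [ 0.6 -0.  -0.4] w 0.26
shift [0.0017 0.0036 0.0006] turn [ 0.0002 -0.0018  0.0002] rows 0.07632011372314278 0.01533730660876245
```

View pics/y4.png

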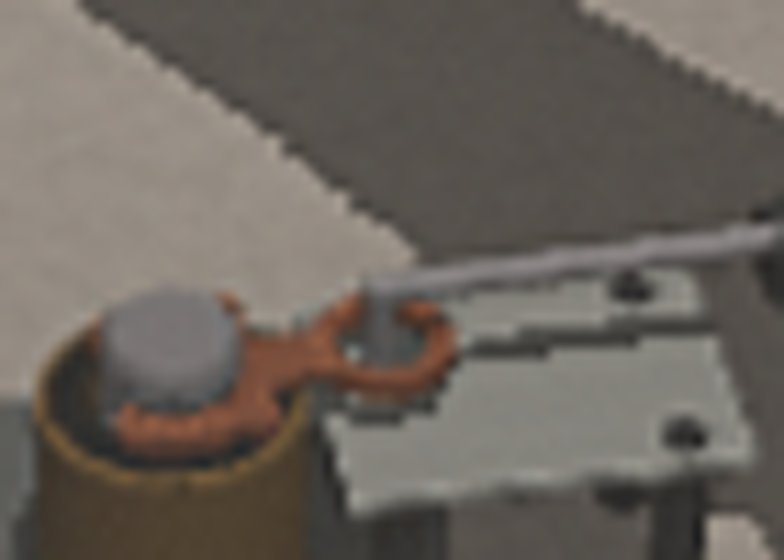

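Request:
step_arm(
  rows=[
    [1, 0.002, 0.003, 0, 0, 0, 0],
    [1, 0.002, 0.006, 0, 0, 0, 0],
    [1, 0.002, 0.009, 0, 0, 0, 0],
    [1, 0.002, 0.011, 0, 0, 0, 0],
    [1, 0.002, 0.013, 0, 0, 0, 0],
    [1, 0.002, 0.015, 0, 0, 0, 0],
    [1, 0.002, 0.017, 0, 0, 0, 0],
    [1, 0.002, 0.019, 0, 0, 0, 0],
  ],
)

```text
clock: 7.37
position: [0.5476, 0.1252, 0.0614]
ee_rot: [-0.141, 1.569, 0.128]
force: [4.6, -19.9, -1.7]
width: 0.261
```

```bash
python3 -c "
from h import *
go([.5494,.119,.062],10)
d=grab('scene','scene5')
a=cv2.imread('pics/scene5.png')
cv2.imwrite('pics/y5.png',cv2.resize(a[165:215,270:340],(784,560),interpolation=2))
"
```

```text
t 7.3667 at [0.5476 0.1252 0.0614] jawyaw 9.8 F [  4.6 -19.9  -1.7] w 0.261
shift [-0.0007 -0.008   0.0009] turn [-0.0034 -0.0032  0.0076] rows 0.15572562974802717 0.07470482682129302
```

View pics/y5.png

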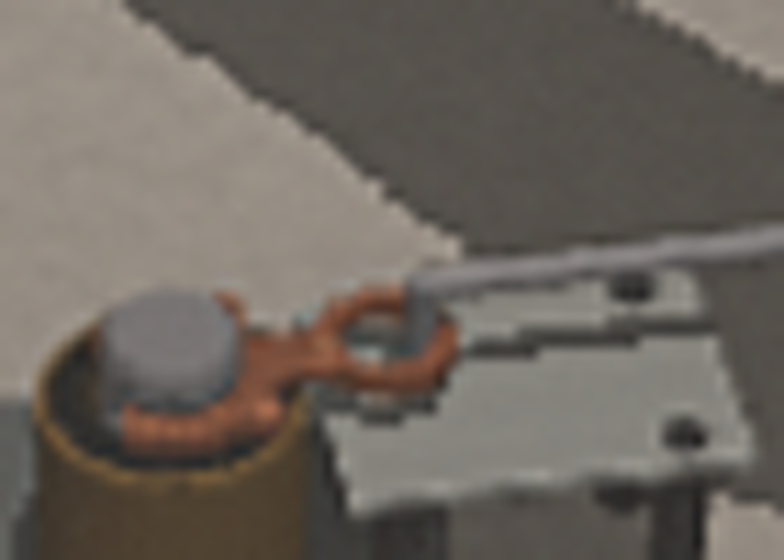

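Hook engaged on the outer wall of the eye with about 20 N pull. Continuing.

Request:
step_arm(
  rows=[
    [1, 0, 0.003, 0, 0, 0, 0],
    [1, 0, 0.006, 0, 0, 0, 0],
    [1, 0, 0.009, 0, 0, 0, 0],
    [1, 0, 0.012, 0, 0, 0, 0],
    [1, 0, 0.015, 0, 0, 0, 0],
    [1, 0, 0.018, 0, 0, 0, 0],
    [1, 0, 0.021, 0, 0, 0, 0],
    [1, 0, 0.024, 0, 0, 0, 0],
  ],
  newtons=60,
)

```text
clock: 8.08
position: [0.5438, 0.1496, 0.0621]
ee_rot: [-0.137, 1.568, 0.136]
force: [-0.2, -1.0, -0.1]
width: 0.256
```

```bash
python3 -c "
from h import *
go([.5494,.119,.062],10)
d=grab('scene','scene6')
a=cv2.imread('pics/scene6.png')
cv2.imwrite('pics/y6.png',cv2.resize(a[165:215,270:340],(784,560),interpolation=2))
"
```

```text
t 8.0833 at [0.5438 0.1496 0.0621] jawyaw 9.95 F [-0.2 -1.  -0.1] w 0.256
shift [ 0.0002 -0.0388  0.0003] turn [-0.0008 -0.0011  0.0007] rows 0.7448422655495868 0.013171446776354312
```

View pics/y6.png

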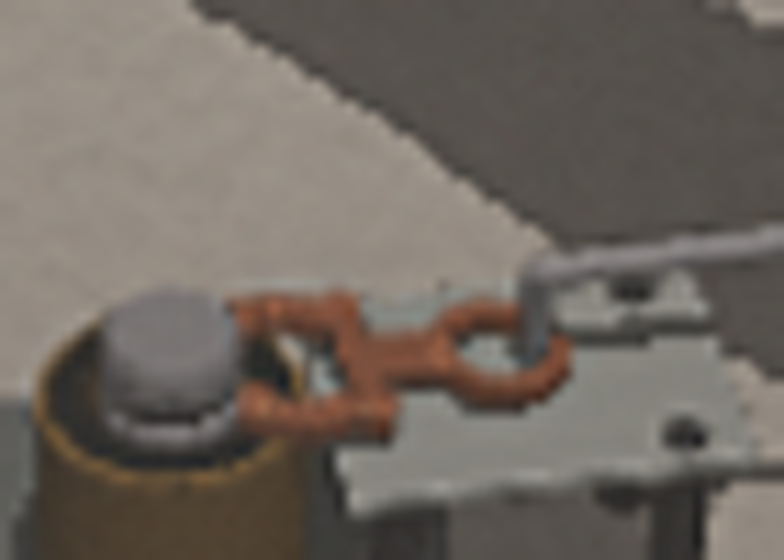

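Request:
step_arm(
  rows=[
    [1, 0, 0.005, 0, 0, 0, 0],
    [1, 0, 0.01, 0, 0, 0, 0],
    [1, 0, 0.015, 0, 0, 0, 0],
    [1, 0, 0.02, 0, 0, 0, 0],
    [1, 0, 0.025, 0, 0, 0, 0],
    [1, 0, 0.03, 0, 0, 0, 0],
    [1, 0, 0.035, 0, 0, 0, 0],
    [1, 0, 0.039, 0, 0, 0, 0],
    [1, 0, 0.04, 0, 0, 0, 0],
    [1, 0, 0.04, 0, 0, 0, 0],
  ],
)

```text
clock: 8.97
position: [0.5381, 0.1822, 0.0622]
ee_rot: [-0.138, 1.567, 0.138]
force: [0.1, -0.7, 1.6]
width: 0.258
```

```bash
python3 -c "
from h import *
go([.5494,.119,.062],10)
d=grab('scene','scene7');P=pts(d)
hsv=cv2.cvtColor(d['pixels'],cv2.COLOR_RGB2HSV).astype(int)
m=(hsv[...,0]<=14)&(hsv[...,1]>110)&(P[...,2]>.05)&(P[...,2]<.085)&(P[...,1]<.09)&(P[...,1]>-.1)
q=P[m];print(len(q),q[:,:2].min(0),q[:,:2].max(0),np.median(q[:,2]))
a=cv2.imread('pics/scene7.png')
cv2.imwrite('pics/y7.png',cv2.resize(a[165:215,270:340],(784,560),interpolation=2))
"
```

```text
t 8.9667 at [0.5381 0.1822 0.0622] jawyaw 10.04 F [ 0.1 -0.7  1.6] w 0.258
shift [ 0.0003 -0.0802  0.0001] turn [ 0.0007 -0.0008 -0.0002] rows 1.539036581946843 0.008982446553629068
168 [ 0.55023344 -0.02169297] [0.59324828 0.05205256] 0.06574265536709056
```

View pics/y7.png

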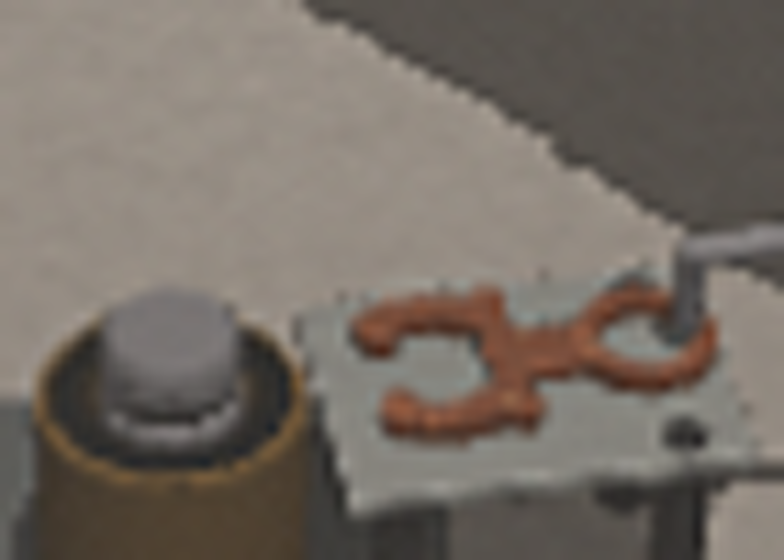

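Ring lies flat on the rest, clear of the drum. Ease the hook to the middle of the eye, then lift out.

Request:
step_arm(
  rows=[
    [1, 0, -0.004, 0, 0, 0, 0],
    [1, 0, -0.008, 0, 0, 0, 0],
    [1, 0, -0.008, 0, 0, 0, 0],
    [1, -0.02, -0.008, 0, 0, 0, 0],
    [1, -0.045, -0.008, 0, 0, 0, 0],
    [1, -0.07, -0.008, 0, 0, 0, 0],
    [1, -0.07, -0.008, 0, 0, 0, 0],
    [1, -0.07, -0.008, 0, 0, 0, 0],
  ],
)

```text
clock: 9.68
position: [0.5399, 0.1753, 0.1188]
ee_rot: [-0.137, 1.566, 0.137]
force: [-0.2, 0.0, -1.3]
width: 0.258
```

```bash
python3 -c "
from h import *
go([.50,.33,.05],10)
d=grab('scene','scene8')
a=cv2.imread('pics/scene8.png')
cv2.imwrite('pics/y8.png',cv2.resize(a[155:215,270:370],(800,480),interpolation=2))
"
```

```text
t 9.6833 at [0.5399 0.1753 0.1188] jawyaw 9.98 F [-0.2  0.  -1.3] w 0.258
shift [ 0.086   0.199  -0.0157] turn [-0.0004  0.0008 -0.0001] rows 4.170615364417325 0.007429456006877234
```

View pics/y8.png

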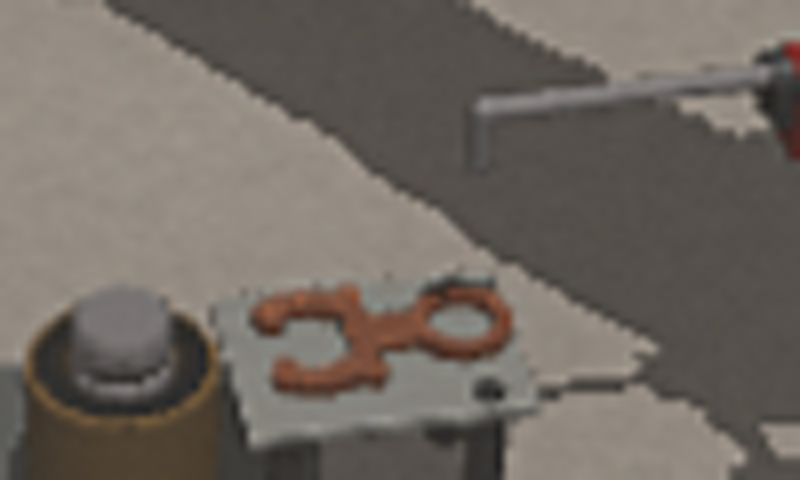

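Hook free; the ring stayed on the rest. Taking the pick to the bench.

Request:
step_arm(
  rows=[
    [1, 0, 0.05, -0.004, 0, 0, 0],
    [1, 0, 0.1, -0.008, 0, 0, 0],
    [1, 0.01, 0.15, -0.012, 0, 0, 0],
    [1, 0.04, 0.19, -0.016, 0, 0, 0],
    [1, 0.08, 0.2, -0.016, 0, 0, 0],
    [1, 0.11, 0.2, -0.016, 0, 0, 0],
    [1, 0.128, 0.2, -0.016, 0, 0, 0],
    [1, 0.132, 0.2, -0.016, 0, 0, 0],
    [1, 0.132, 0.2, -0.016, 0, 0, 0],
    [1, 0.132, 0.2, -0.016, 0, 0, 0],
  ],
)

```text
clock: 10.57
position: [0.4988, 0.3305, 0.0125]
ee_rot: [-0.137, 1.568, 0.137]
force: [-0.1, 0.2, -1.1]
width: 0.258
```

```bash
python3 -c "
from h import *
go([.50,.33,.005],10)"
```

```text
t 10.5667 at [0.4988 0.3305 0.0125] jawyaw 10.0 F [-0.1  0.2 -1.1] w 0.258
shift [ 0.0094 -0.0009  0.0014] turn [ 0.     -0.0014  0.0002] rows 0.18375575271620231 0.011807333469024427
```

Request:
step_arm(
  rows=[
    [1, 0.004, 0, 0, 0, 0, 0],
    [1, 0.007, 0, 0, 0, 0, 0],
    [1, 0.009, 0, 0, 0, 0, 0],
    [1, 0.01, 0, 0, 0, 0, 0],
    [1, 0.0105, 0, 0, 0, 0, 0],
  ],
)

```text
clock: 10.98
position: [0.4989, 0.3305, 0.0042]
ee_rot: [-0.137, 1.567, 0.137]
force: [-1.0, 0.3, -1.9]
width: 0.258
```

Request:
step_arm(
  rows=[
    [1, 0.001, 0, 0, 0, 0, 0],
    [-1, 0.001, 0, 0, 0, 0, 0],
    [-1, 0.001, 0, 0, 0, 0, 0],
    [-1, 0.001, 0, 0, 0, 0, 0],
    [-1, 0.001, 0, 0, 0, 0, 0],
    [-1, 0.001, 0, 0, 0, 0, 0],
    [-1, 0.001, 0, 0, 0, 0, 0],
    [-1, -0.03, 0, 0, 0, 0, 0],
    [-1, -0.08, 0, 0, 0, 0, 0],
    [-1, -0.14, 0, 0, 0, 0, 0],
    [-1, -0.2, 0, 0, 0, 0, 0],
    [-1, -0.2, 0, 0, 0, 0, 0],
  ],
)

```text
clock: 11.98
position: [0.5005, 0.3331, 0.1704]
ee_rot: [-0.134, 1.561, 0.141]
force: [2.1, 0.9, 0.1]
width: 0.982
```

```bash
python3 -c "
from h import *
go([.56,0.03,.17],10)
d=grab('scene','scene9');P=pts(d)
d=grab('side','side9')
"
```

```text
t 11.9833 at [0.5005 0.3331 0.1704] jawyaw 10.03 F [2.1 0.9 0.1] w 0.982
shift [-0.0009 -0.3861  0.0073] turn [ 0.0006  0.0054 -0.0036] rows 7.4077006002792745 0.05475721722826035
```

View pics/scene9.png

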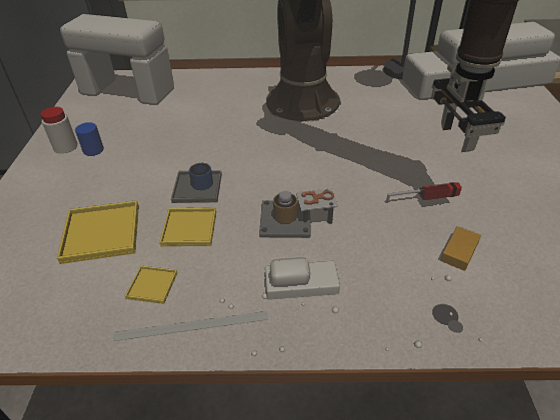

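```bash
python3 -c "
from h import *
go([.588,-0.1,.19],10)"
```

```text
t 12.0833 at [0.5003 0.3322 0.1677] jawyaw 10.0 F [0.5 0.6 0.1] w 0.996
shift [-0.0291 -0.551   0.0142] turn [ 0.      0.0044 -0.0023] rows 10.58985121512041 0.04160806272660646
```

Request:
step_arm(
  rows=[
    [-1, -0.03, -0.05, 0.014, 0, 0.004, -0.002],
    [-1, -0.03, -0.551, 0.014, 0, 0.004, -0.002],
    [-1, -0.03, -0.551, 0.014, 0, 0.004, -0.002],
    [-1, -0.03, -0.551, 0.014, 0, 0.004, -0.002],
    [-1, -0.03, -0.551, 0.014, 0, 0.004, -0.002],
    [-1, -0.03, -0.551, 0.014, 0, 0.004, -0.002],
    [-1, -0.03, -0.551, 0.014, 0, 0.004, -0.002],
    [-1, -0.03, -0.551, 0.014, 0, 0.004, -0.002],
    [-1, -0.03, -0.551, 0.014, 0, 0.004, -0.002],
    [-1, -0.03, -0.551, 0.014, 0, 0.004, -0.002],
    [-1, -0.03, -0.551, 0.014, 0, 0.004, -0.002],
    [-1, -0.03, -0.551, 0.014, 0, 0.004, -0.002],
  ],
)

```text
clock: 13.08
position: [0.5863, -0.1112, 0.1859]
ee_rot: [-0.134, 1.575, 0.124]
force: [0.5, -0.9, -0.8]
width: 1.0
```

Request:
step_arm(
  rows=[
    [-1, 0, 0, 0, 0, 0, 0],
    [-1, 0, 0, 0, 0, 0, 0],
    [-1, 0, 0, 0, 0, 0, 0],
  ],
)

```text
clock: 13.33
position: [0.5862, -0.0997, 0.1877]
ee_rot: [-0.141, 1.572, 0.138]
force: [0.3, 0.8, 0.6]
width: 1.001
```

```bash
python3 -c "
from h import *
go([.583,-0.0625,.1],10)
d=grab('wrist','w10');P=pts(d)
hsv=cv2.cvtColor(d['pixels'],cv2.COLOR_RGB2HSV).astype(int)
m=(P[...,2]>.075)&(P[...,2]<.09)&(abs(P[...,0]-.583)<.04)&(abs(P[...,1]+.0625)<.04)
q=P[m];print('cap',len(q),q.mean(0),q.min(0),q.max(0))
m=(P[...,2]>.06)&(P[...,2]<.07)&(abs(P[...,0]-.583)<.04)&(P[...,1]<-.028)
q=P[m];print('drumtop',len(q),q.mean(0),q.min(0),q.max(0))
if len(q)>10: print(cv2.minEnclosingCircle(q[:,:2].astype(np.float32)*1000))
d=grab('scene','scene10')
"
```

```text
t 13.3333 at [ 0.5862 -0.0997  0.1877] jawyaw 10.14 F [0.3 0.8 0.6] w 1.001
shift [0.1095 0.0467 0.0049] turn [ 0.0024 -0.0057  0.0013] rows 2.285348310566949 0.05292813469408911
cap 934 [ 0.58387684 -0.06362679  0.08428565] [ 0.569061   -0.07971362  0.07507225] [ 0.59934276 -0.04931938  0.08663566]
drumtop 1995 [ 0.582143   -0.0598747   0.06651777] [ 0.54758381 -0.09303523  0.0600031 ] [ 0.61251022 -0.02807331  0.06954978]
((576.3258056640625, -56.10284423828125), 39.77405548095703)
```

View pics/w10.png

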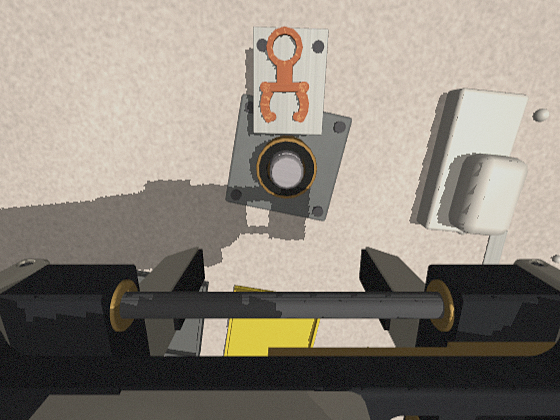

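```bash
python3 -c "
from h import *
go([.5838,-0.064,.029],10)"
```

```text
t 13.4333 at [ 0.5864 -0.0998  0.188 ] jawyaw 10.16 F [0.1 0.5 0.3] w 1.004
shift [0.1987 0.045  0.0057] turn [ 0.0027 -0.0052  0.0018] rows 3.9094861944992894 0.051623925990630926
```

Request:
step_arm(
  rows=[
    [-1, 0, 0.03, 0.005, 0, -0.005, 0],
    [-1, 0.02, 0.045, 0.0055, 0, -0.005, 0],
    [-1, 0.06, 0.045, 0.0055, 0, -0.005, 0],
    [-1, 0.1, 0.045, 0.0055, 0, -0.005, 0],
    [-1, 0.1, 0.045, 0.0055, 0, -0.005, 0],
    [-1, 0.1, 0.045, 0.0055, 0, -0.005, 0],
  ],
)

```text
clock: 13.93
position: [0.5831, -0.0647, 0.1073]
ee_rot: [-0.14, 1.569, 0.137]
force: [-0.2, 0.8, 0.0]
width: 1.001
```

```bash
python3 -c "
from h import *
go([.5838,-0.064,.029],10)
d=grab('wrist','w11')
d=grab('scene','scene11');a=cv2.imread('pics/scene11.png');cv2.imwrite('pics/y11.png',cv2.resize(a[130:250,220:360],(700,600),interpolation=2))"
```

```text
t 13.9333 at [ 0.5831 -0.0647  0.1073] jawyaw 10.11 F [-0.2  0.8  0. ] w 1.001
shift [0.0979 0.0009 0.0013] turn [ 0.0018 -0.0031  0.0014] rows 1.8784993279854956 0.03231264513752448
```

View pics/w11.png

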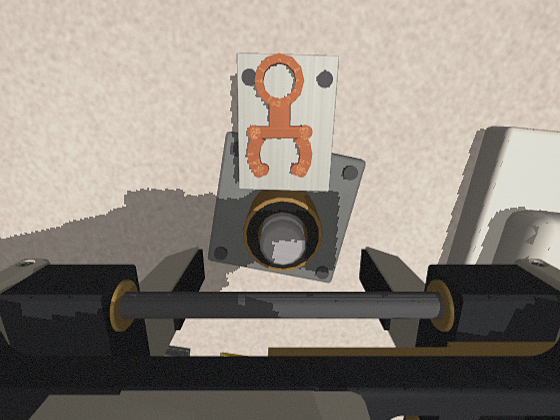

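View pics/y11.png

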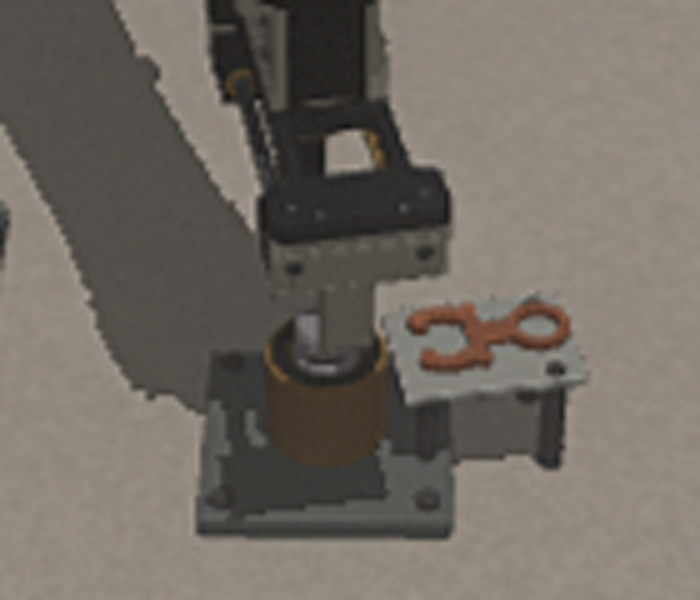

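The drum is centred between the fingers at (283,232). Descending.

Request:
step_arm(
  rows=[
    [-1, 0.03, 0.001, 0.001, 0, -0.003, 0],
    [-1, 0.06, 0.001, 0.001, 0, -0.003, 0],
    [-1, 0.085, 0.001, 0.001, 0, -0.003, 0],
    [-1, 0.096, 0.001, 0.001, 0, -0.003, 0],
    [-1, 0.096, 0.001, 0.001, 0, -0.003, 0],
    [-1, 0.096, 0.001, 0.001, 0, -0.003, 0],
  ],
)

```text
clock: 14.53
position: [0.5859, -0.0646, 0.0327]
ee_rot: [-0.139, 1.562, 0.135]
force: [0.3, -0.0, -0.3]
width: 0.999
```

Request:
step_arm(
  rows=[
    [1, 0, 0, 0, 0, 0, 0],
    [1, 0, 0, 0, 0, 0, 0],
    [1, 0, 0, 0, 0, 0, 0],
    [1, 0, 0, 0, 0, 0, 0],
    [1, 0, 0, 0, 0, 0, 0],
    [1, 0, 0, 0, 0, 0, 0],
    [1, 0, 0, 0, 0, 0, 0],
    [1, 0, 0, 0, 0, 0, 0],
    [1, 0, 0, 0, 0, 0, 0],
  ],
  newtons=15,
)

```text
clock: 15.28
position: [0.5849, -0.0649, 0.0315]
ee_rot: [-0.139, 1.563, 0.135]
force: [-2.1, -0.8, 5.8]
width: 0.628
```

Request:
step_arm(
  rows=[
    [1, -0.005, 0, 0, 0, 0, 0],
    [1, -0.012, 0, 0, 0, 0, 0],
    [1, -0.02, 0, 0, 0, 0, 0],
    [1, -0.03, 0, 0, 0, 0, 0],
    [1, -0.04, 0, 0, 0, 0, 0],
  ],
)

```text
clock: 15.7
position: [0.5849, -0.0646, 0.0641]
ee_rot: [-0.139, 1.563, 0.136]
force: [0.4, -0.5, -2.2]
width: 0.631
```

```bash
python3 -c "
from h import *
go([.5838,-0.064,.14],10)
d=grab('scene','scene12');a=cv2.imread('pics/scene12.png');cv2.imwrite('pics/y12.png',cv2.resize(a[130:250,220:360],(700,600),interpolation=2))"
```

```text
t 15.7 at [ 0.5849 -0.0646  0.0641] jawyaw 10.02 F [ 0.4 -0.5 -2.2] w 0.631
shift [-0.0949  0.0008 -0.0009] turn [0.0004 0.0031 0.0022] rows 1.8198441092982585 0.03159753017973786
```

View pics/y12.png

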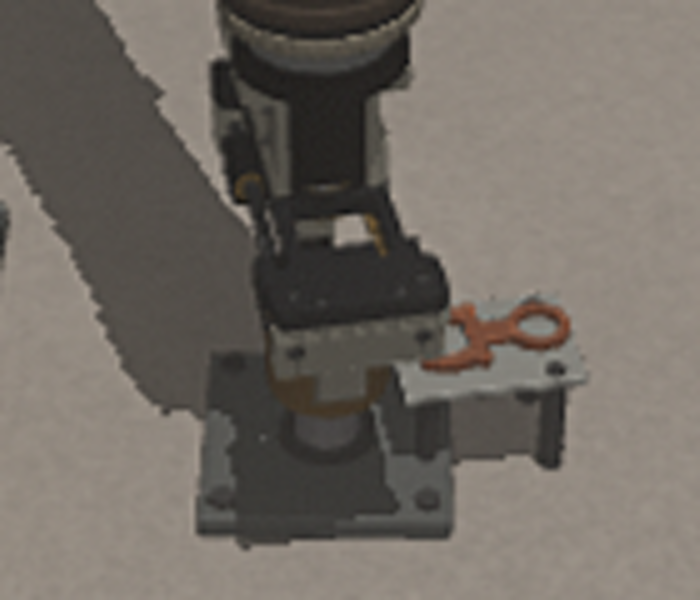

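Request:
step_arm(
  rows=[
    [1, -0.02, 0, 0, 0, 0, 0],
    [1, -0.04, 0, 0, 0, 0, 0],
    [1, -0.065, 0, 0, 0, 0, 0],
    [1, -0.085, 0, 0, 0, 0, 0],
    [1, -0.095, 0, 0, 0, 0, 0],
    [1, -0.095, 0, 0, 0, 0, 0],
    [1, -0.095, 0, 0, 0, 0, 0],
  ],
)

```text
clock: 16.33
position: [0.5846, -0.0648, 0.1392]
ee_rot: [-0.139, 1.563, 0.135]
force: [-0.2, -0.1, -1.7]
width: 0.631
```

```bash
python3 -c "
from h import *
go([.607,-0.293,.14],10)
d=grab('scene','scene13')
P=pts(d);hsv=cv2.cvtColor(d['pixels'],cv2.COLOR_RGB2HSV).astype(int)
m=(hsv[...,0]>20)&(hsv[...,0]<35)&(hsv[...,1]>150)&(P[...,2]<.03)
k,l,st,c=cv2.connectedComponentsWithStats(m.astype(np.uint8))
for i in range(1,k):
  if st[i,4]>300: print(st[i],cv2.minAreaRect(P[l==i][:,:2].astype(np.float32)*1000),np.percentile(P[l==i][:,2],[5,99]))
"
```

```text
t 16.3333 at [ 0.5846 -0.0648  0.1392] jawyaw 10.0 F [-0.2 -0.1 -1.7] w 0.631
shift [-0.0003 -0.2858 -0.022 ] turn [0.     0.0033 0.0026] rows 5.499600070409627 0.03520841480343521
[  58  202   79   58 2892] ((620.380859375, -502.4823303222656), (166.4066925048828, 164.4650115966797), 10.331097602844238) [0.00546059 0.02319608]
[ 163  209   53   33 1337] ((607.8819580078125, -291.96649169921875), (118.02430725097656, 114.61993408203125), 0.581084132194519) [0.00394597 0.01667803]
[129 269  46  32 975] ((780.102294921875, -347.4252624511719), (81.9251480102539, 82.97349548339844), 80.68144226074219) [0.00258032 0.0122282 ]
```

View pics/scene13.png

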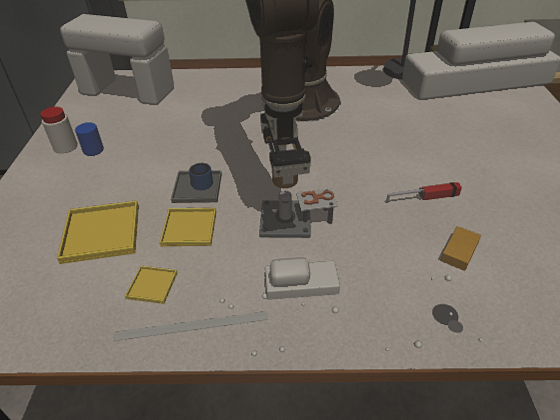

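Request:
step_arm(
  rows=[
    [1, 0, -0.03, -0.002, 0.03, 0.003, 0.002],
    [1, 0, -0.07, -0.005, 0.07, 0.003, 0.002],
    [1, 0, -0.11, -0.009, 0.11, 0.003, 0.002],
    [1, 0, -0.15, -0.012, 0.167, 0.003, 0.002],
    [1, 0, -0.19, -0.015, 0.167, 0.003, 0.002],
    [1, 0, -0.23, -0.018, 0.167, 0.003, 0.002],
    [1, 0, -0.26, -0.02, 0.167, 0.003, 0.002],
    [1, 0, -0.28, -0.022, 0.167, 0.003, 0.002],
    [1, 0, -0.286, -0.022, 0.167, 0.003, 0.002],
    [1, 0, -0.286, -0.022, 0.167, 0.003, 0.002],
    [1, 0, -0.286, -0.022, 0.167, 0.003, 0.002],
  ],
)

```text
clock: 17.3
position: [0.6071, -0.2907, 0.1392]
ee_rot: [0.0, 1.571, 0.003]
force: [-0.6, 0.5, -1.1]
width: 0.632
```

```bash
python3 -c "
from h import *
go([.607,-0.293,.05],0)
d=grab('scene','scene14');a=cv2.imread('pics/scene14.png');cv2.imwrite('pics/y14.png',cv2.resize(a[130:250,120:260],(700,600),interpolation=2))
P=pts(d);hsv=cv2.cvtColor(d['pixels'],cv2.COLOR_RGB2HSV).astype(int)
m=(hsv[...,0]>5)&(hsv[...,0]<25)&(hsv[...,1]>90)&(P[...,2]>.08)&(P[...,2]<.2)&(abs(P[...,1]+.293)<.06)
q=P[m];print(len(q),q.min(0),q.max(0))
"
```

```text
t 17.3 at [ 0.6071 -0.2907  0.1392] jawyaw 0.1 F [-0.6  0.5 -1.1] w 0.632
shift [ 1.115e-01 -3.100e-03 -1.000e-04] turn [ 0.0016 -0.0004 -0.0018] rows 2.1404554931662814 0.02023812518290738
202 [ 0.5960296  -0.31143355  0.12610963] [ 0.63805087 -0.25948835  0.17776186]
```

View pics/y14.png

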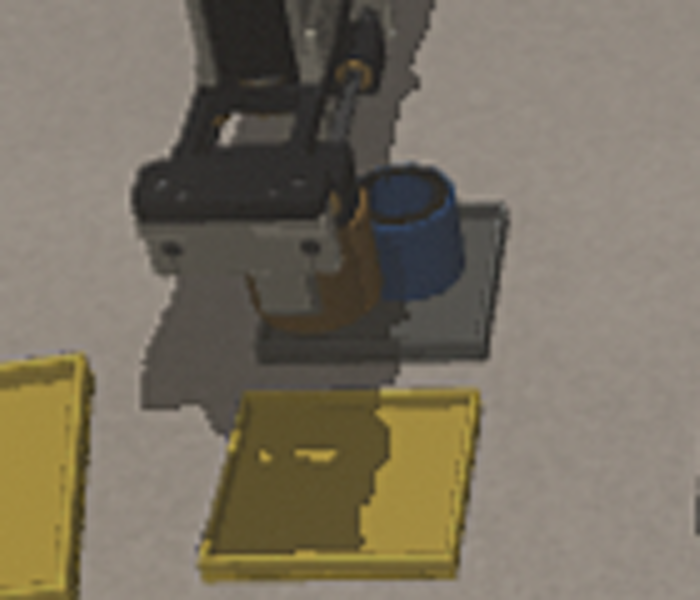

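Request:
step_arm(
  rows=[
    [1, 0.03, -0.01, 0, 0, 0, -0.002],
    [1, 0.065, -0.01, 0, 0, 0, -0.002],
    [1, 0.1, -0.01, 0, 0, 0, -0.002],
    [1, 0.125, -0.01, 0, 0, 0, -0.002],
    [1, 0.138, -0.01, 0, 0, 0, -0.002],
    [1, 0.142, -0.01, 0, 0, 0, -0.002],
    [1, 0.142, -0.01, 0, 0, 0, -0.002],
    [1, 0.142, -0.01, 0, 0, 0, -0.002],
  ],
)

```text
clock: 18.02
position: [0.6082, -0.3004, 0.0276]
ee_rot: [-0.002, 1.569, -0.001]
force: [-0.1, 0.1, -0.8]
width: 0.635
```

Request:
step_arm(
  rows=[
    [1, 0.002, 0, 0, 0, 0, 0],
    [1, 0.004, 0, 0, 0, 0, 0],
    [1, 0.006, 0, 0, 0, 0, 0],
    [1, 0.006, 0, 0, 0, 0, 0],
  ],
)

```text
clock: 18.35
position: [0.607, -0.3011, 0.0215]
ee_rot: [-0.002, 1.571, -0.002]
force: [0.4, -0.3, -2.2]
width: 0.63
```

Request:
step_arm(
  rows=[
    [1, 0.001, 0, 0, 0, 0, 0],
    [1, 0.002, 0, 0, 0, 0, 0],
    [1, 0.003, 0, 0, 0, 0, 0],
    [1, 0.003, 0, 0, 0, 0, 0],
  ],
)

```text
clock: 18.68
position: [0.6069, -0.301, 0.0187]
ee_rot: [-0.001, 1.571, -0.002]
force: [0.5, -0.4, -2.6]
width: 0.629
```

```bash
python3 -c "
from h import *
go([.607,-0.299,.0187],0)
d=grab('scene','scene15');a=cv2.imread('pics/scene15.png');cv2.imwrite('pics/y15.png',cv2.resize(a[130:250,120:260],(700,600),interpolation=2))
"
```

```text
t 18.6833 at [ 0.6069 -0.301   0.0187] jawyaw -0.01 F [ 0.5 -0.4 -2.6] w 0.629
shift [0.0001 0.0025 0.0001] turn [-0.0002 -0.0001  0.0019] rows 0.04717587177423344 0.015744304412981212
```

View pics/y15.png

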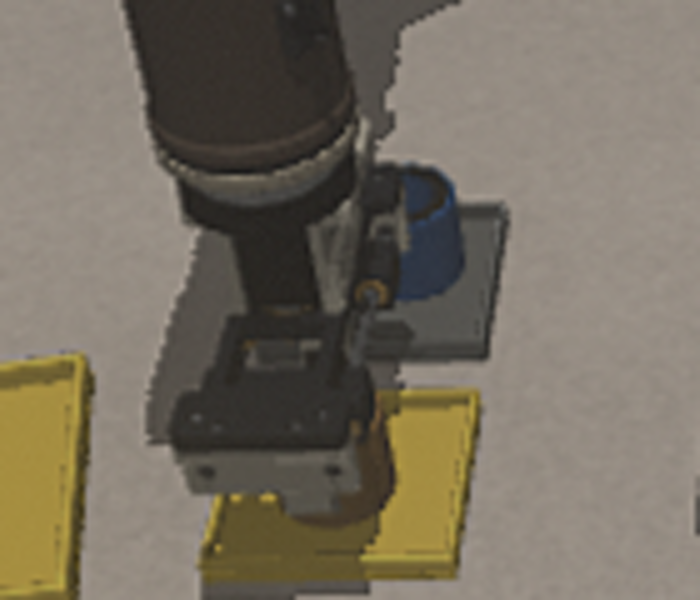

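Request:
step_arm(
  rows=[
    [1, 0.0008, 0, 0, 0, 0, 0],
    [1, 0.0016, 0, 0, 0, 0, 0],
    [1, 0.0016, 0, 0, 0, 0, 0],
  ],
)

```text
clock: 18.98
position: [0.6071, -0.301, 0.0186]
ee_rot: [-0.002, 1.571, -0.002]
force: [-4.2, 1.5, 6.8]
width: 0.626
```

Floor contact felt (+7 N). Releasing with a partial opening so the fingers stay clear of the tray walls, then rising.

Request:
step_arm(
  rows=[
    [0.1, 0, 0, 0, 0, 0, 0],
    [-0.1, 0, 0, 0, 0, 0, 0],
    [-0.4, 0, 0, 0, 0, 0, 0],
    [-0.52, 0, 0, 0, 0, 0, 0],
    [-0.52, 0, 0, 0, 0, 0, 0],
    [-0.52, 0, 0, 0, 0, 0, 0],
    [-0.52, -0.01, 0, 0, 0, 0, 0],
    [-0.52, -0.03, 0, 0, 0, 0, 0],
    [-0.52, -0.06, 0, 0, 0, 0, 0],
    [-0.52, -0.1, 0, 0, 0, 0, 0],
    [-0.52, -0.15, 0, 0, 0, 0, 0],
    [-0.52, -0.2, 0, 0, 0, 0, 0],
  ],
)

```text
clock: 19.98
position: [0.6065, -0.3003, 0.1793]
ee_rot: [-0.001, 1.572, -0.001]
force: [1.7, -0.7, 0.4]
width: 0.761
```

Request:
step_arm(
  rows=[
    [-0.52, -0.05, 0, 0, 0, 0, 0],
    [-0.52, -0.05, -0.05, 0, 0, 0, 0],
    [-0.52, -0.05, -0.1, 0, 0, 0, 0],
    [-0.52, -0.05, -0.15, 0, 0, 0, 0],
    [-0.52, -0.05, -0.15, 0, 0, 0, 0],
    [-0.52, -0.05, -0.15, 0, 0, 0, 0],
  ],
)

```text
clock: 20.48
position: [0.6056, -0.4241, 0.2175]
ee_rot: [0.002, 1.572, -0.006]
force: [0.4, 0.8, -0.5]
width: 0.757
```

```bash
python3 -c "
from h import *
go([.607,-0.299,.0187],0)
d=grab('scene','scene16');P=pts(d);hsv=cv2.cvtColor(d['pixels'],cv2.COLOR_RGB2HSV).astype(int)
m=(P[...,2]>.045)&(P[...,2]<.065)&(abs(P[...,1]+.293)<.06)&(abs(P[...,0]-.607)<.06)
q=P[m];print('drum top',len(q),q.min(0),q.max(0),cv2.minEnclosingCircle(q[:,:2].astype(np.float32)*1000),np.median(q[:,2]))
A=np.c_[q[:,:2]-q[:,:2].mean(0),np.ones(len(q))];print('plane',np.linalg.lstsq(A,q[:,2],rcond=None)[0])
a=cv2.imread('pics/scene16.png')
d=grab('side','side16')
"
```

```text
t 20.4833 at [ 0.6056 -0.4241  0.2175] jawyaw -0.3 F [ 0.4  0.8 -0.5] w 0.757
shift [0.248  0.1571 0.0012] turn [-0.0051 -0.0007  0.0027] rows 5.632287087374144 0.0485677083580293
drum top 319 [ 0.57615323 -0.32589526  0.04522458] [ 0.63718082 -0.26963535  0.05931645] ((606.9657592773438, -297.5900573730469), 30.96465492248535) 0.054428932871971814
plane [-0.02518578 -0.0045732   0.05331925]
```

View pics/scene16.png

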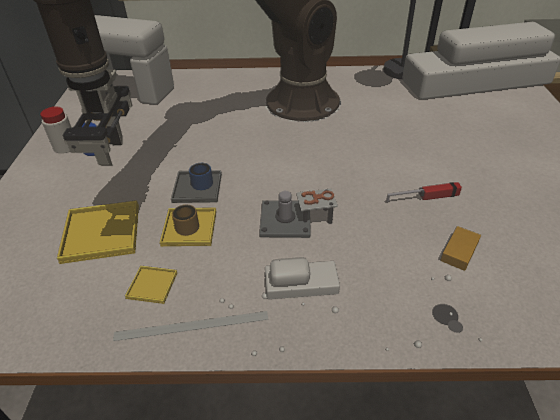

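View pics/side16.png

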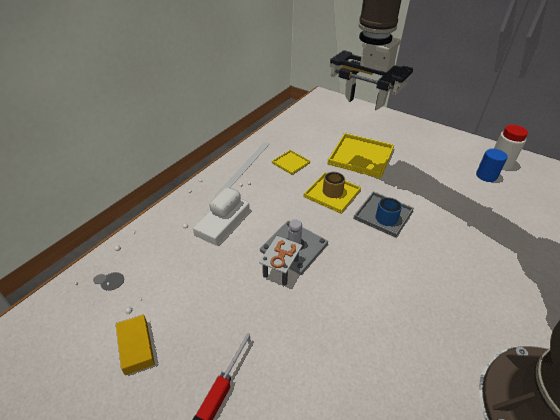

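The drum is upright in the middle yellow tray at (186,219), the ring is on the rest at (317,197), and the pick is on the bench at (425,192). A quick height check on the pick and ring, then hand in.

```bash
python3 -c "
from h import *
d=dict(np.load('scene16.npz'));P=pts(d);hsv=cv2.cvtColor(d['pixels'],cv2.COLOR_RGB2HSV).astype(int)
m=((hsv[...,0]<6)|(hsv[...,0]>174))&(hsv[...,1]>140)&(P[...,1]>.2);q=P[m];print('pick',np.percentile(q[:,2],[50,98]),q.mean(0))
m=(hsv[...,0]<=14)&(hsv[...,1]>110)&(P[...,2]>.05)&(P[...,2]<.085)&(P[...,1]<.09)&(P[...,1]>-.1);q=P[m];print('ring',q.min(0),q.max(0))
a=dict(np.load('scene0.npz'))
for n,(u0,u1,v0,v1) in dict(spare=(185,215,160,195),block=(435,485,222,270),foam=(260,345,255,300)).items():
    print(n,np.abs(d['pixels'][v0:v1,u0:u1].astype(int)-a['pixels'][v0:v1,u0:u1]).mean())
print(arm.sign_off())
"
```

```text
pick [0.03078392 0.0344439 ] [0.50457726 0.3336713  0.0269809 ]
ring [ 0.54933883 -0.02164615  0.06078497] [0.59346422 0.05196968 0.06856268]
spare 2.1130158730158732
block 4.4425
foam 5.118867102396514
the job is handed in; nothing more can be done
None
```

I pulled the ring out with the hooked pick, laid the pick flat on the bench, then lifted the worn drum off and set it in the middle-sized yellow tray. I handed the job in at about 20.5 s; the hand-in gives no verdict.

Last checks, from the cameras:
- **Drum:** it stands upright at (0.607, -0.298), about 5 mm from the tray centre. Its top is at 53 mm, as expected on the tray floor.
- **Ring:** it lies flat on the work rest about 55–60 mm from the shaft axis, clear of where the drum stood. Its top read at most 69 mm, including about 2 mm of camera bias.
- **Pick:** it lies on the bench with the handle top at about 31 mm.
- **Spare drum, sanding block, foam piece:** none looks moved. I only compared before-and-after pictures, with small differences that I put down to image noise.
- **Gripper:** clear of everything at about 0.22 m height.

In one view the hook first looked 5–8 mm off the eye; the depth reading showed about 2.5 mm. I shifted by that and it went in cleanly. The drum was gripped about 6 mm off the finger centre, so I offset the placing to match.

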